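# Put the bucket tappets back into the cylinder head in engine order

## Task

The four bucket tappets taken out of this cylinder head are kept in order on the pointed wooden board; put them back, each into the bore it came from: the board's point stands for the front of the engine, so the tappet nearest the point goes into the bore nearest the timing chest (the open well at one end of the head), and so on in the same order to the rear. Seat each one upright and fully home in its bore, then let go, and leave the oil can and the wrench beside the work where they are.

Things in the scene. Friction and masses are not known exactly. Their poses are not given: they have to be found in the camera images.
- tappet_1: bucket tappet, a bright steel cylinder, 30 mm diameter, 36 mm tall, upright in the wooden board, nearest the pointed end of the board (belongs to bore_1). Origin: centre of its underside; z up its axis; lower edge bevelled 2.5 x 3 mm. The board is a fixed wooden block, 62 mm wide, 20 mm high, 198 mm long plus a 31 mm pointed tip at one end; it lies at any angle.
- tappet_2: bucket tappet, a bright steel cylinder, 30 mm diameter, 36 mm tall, upright in the wooden board, second from the pointed end (belongs to bore_2). Origin: centre of its underside; z up its axis; lower edge bevelled 2.5 x 3 mm. The board's pockets lie in a row, 42 mm apart, 33 mm wide, 12 mm deep: a tappet in it stands 24 mm proud, its underside 8 mm above the bench.
- tappet_3: bucket tappet, a bright steel cylinder, 30 mm diameter, 36 mm tall, upright in the wooden board, third from the pointed end (belongs to bore_3). Origin: centre of its underside; z up its axis; lower edge bevelled 2.5 x 3 mm. All four look alike: which is which is told by the pocket it stands in at the start. They are lightly oiled and slide easily on the head.
- tappet_4: bucket tappet, a bright steel cylinder, 30 mm diameter, 36 mm tall, upright in the wooden board, nearest the square-cut end (belongs to bore_4). Origin: centre of its underside; z up its axis; lower edge bevelled 2.5 x 3 mm. Gripped across the row, the fingers stay clear of the neighbours.
- bore_1 (a point): centre of the flat floor of tappet bore 1 in the cylinder head, nearest the timing chest (front); 54 mm above the bench. A tappet is home when its underside stands on it. The head is a fixed grey aluminium casting, 131 mm wide, 251 mm long, on two wood slats; the timing chest, an open dark well across its whole width, is its front end; the rear end is plain.
- bore_2 (a point): centre of the flat floor of tappet bore 2 in the cylinder head, second from the timing chest; 54 mm above the bench. A tappet is home when its underside stands on it. Bores lie in a row, 48 mm apart, each 34 mm wide and 18 mm deep with a 4 mm chamfer at the mouth, in a flat deck 72 mm above the bench; a seated tappet stands 18 mm proud of the deck.
- bore_3 (a point): centre of the flat floor of tappet bore 3 in the cylinder head, third from the timing chest; 54 mm above the bench. A tappet is home when its underside stands on it. Midway between bores (and beyond the end ones) stand pairs of cam bearing saddles, 10 mm high, 11 mm thick along the row: grip across the row. Nothing on the head is higher than 82 mm above the bench.
- bore_4 (a point): centre of the flat floor of tappet bore 4 in the cylinder head, at the plain rear end; 54 mm above the bench. A tappet is home when its underside stands on it. Frame of all bore points: y along the row to the front, x across the row, z up.
- oil_can: bystander: small red oil can with a thin bent spout, 188 mm tall, standing loose at the left of the bench. Origin: centre of its underside.
- wrench: bystander: combination wrench 170 mm long, 6 mm thick, lying loose near the front edge of the bench between board and head. Origin: its middle, underside.

How it is judged:
At the end, for the whole second after the job is handed in: tappets 1 to 4 stand in bores 1 to 4 respectively: within 8 mm of the bore's axis, underside within 4 mm of the bore floor's height, tilted less than 0.12 rad, released and at rest (horizontal distance between tappet_1 and bore_1 below 0.008 m and z of tappet_1 in the frame of bore_1 between -0.004 and 0.004 m and angle between each of tappet_1, tappet_2, tappet_3, tappet_4's own z axis and vertical below 0.12 rad and linear speed of each of tappet_1, tappet_2, tappet_3, tappet_4 below 0.02 m/s and angular speed of each of tappet_1, tappet_2, tappet_3, tappet_4 below 0.3 rad/s and horizontal distance between tappet_2 and bore_2 below 0.008 m and z of tappet_2 in the frame of bore_2 between -0.004 and 0.004 m and horizontal distance between tappet_3 and bore_3 below 0.008 m and z of tappet_3 in the frame of bore_3 between -0.004 and 0.004 m and horizontal distance between tappet_4 and bore_4 below 0.008 m and z of tappet_4 in the frame of bore_4 between -0.004 and 0.004 m); the robot touches nothing.
It fails at once if the oil can is pushed by more than 30 mm or tipped (distance of oil_can from where it was at the start of the episode above 0.03 m or angle between oil_can's own z axis and vertical above 0.5 rad).
It fails at once if the wrench is pushed by more than 30 mm (distance of wrench from where it was at the start of the episode above 0.03 m).
It also fails if it takes over 90 s, if anything falls off the work surface, if the arm or the gripper's body presses on something with over 40 N, if the wrist force passes 120 N, or if a joint passes its speed limit or range.

## Robot

A 6-joint arm with a two-finger parallel gripper is mounted at the origin on a cart in front of the work surface, level with it; the furniture and walls round the work are solid. World frame = base frame: x ahead of the robot, y to its left, z up, the work surface at z = 0. Lengths are in m, angles in rad, forces in N, time in s.
With the tool pointing down it reaches from about 0.325 to 0.925 m from the base axis. Payload 3.1 kg.
Tool frame: the origin (TCP) lies midway between the tips of the shut fingers; the grasp point (between the pads) lies 19 mm behind it; z points along the fingers, y is the direction in which the jaws open and shut (so a half turn about z gives the same grasp; the last joint's range is limited). The gripper opens to 85 mm and grips with 20 to 120 N. Pads are 22 mm wide; open, the fingers measure 114 mm over their backs; the gripper's body (76 mm by 85 mm) begins 54 mm behind the grasp point. The pads swing forward as they close: fully open they stand 13 mm farther back than shut.
Start: joints at [1.035, 0.217, 1.613, -0, 1.311, -0.112], TCP at [0.257, 0.57, 0.231] pointing down, gripper open.
Joint ranges: [-2.75, 2.75], [-0.78, 2.1], [0.31, 2.55], [-1.13, 4.27], [0.13, 2.63], [-2.58, 2.58]. Speed limits (rad/s): [2.79, 2.79, 3.14, 3.14, 3.14, 3.14].

## Interface

Orientations are given as a rotation vector (axis times angle).
In Python, from cell import monitor, viewer, workorder gives the robot as it stands.
- The arm moves only by the tool jog_arm, never from a script. Its argument "increments" is one flat list of numbers, 6 for each row, row after row: the shift along the tool's x, y, z in units of 15 cm (1.0 is 15 cm), then the turn, a rotation vector about the tool's x, y, z in units of 90 degrees (1.0 is 90 degrees). A call has 1 to 8 rows; each row shifts and turns the commanded pose from where the row before left it, along the tool's axes as they then stand; what a row does not reach is not made up. A row lasts 1/12 s, in which the tool goes at most 41.7 mm and 7.16 degrees, less where a joint would pass 70% of its speed; a pose out of reach is approached as far as the arm can. A call with a number of a shift or a turn outside -1 to 1 is refused whole. A call with a gripper value outside its range is refused whole. "claw" is the closure, from -1 (fully open) to 1 (shut), set as the call begins (left out, the last holds). The fingers move at their own pace and stop on an object; "grip_force" is the grip in N (left out, the last holds). Time passes only in rows, so rows that do not move let the fingers close. It gives the time, the measured TCP pose, the force and the opening at its end, in the units of the state.
- monitor.sense(): the state, without advancing time (a new reading comes with each control period).
- viewer.capture(name): name is "side" or "top"; returns a dict with "img" (384x512x3 uint8, red, green, blue), "depth" (384x512 float32, m along the optical axis (not along the pixel's ray), 0 where there is no reading), "fov_y" (degrees; the focal length in pixels is half the picture's height over the tangent of half this angle, whatever the lens; pixels are square), "cx", "cy" (the principal point, pixels), "extrinsics" (4x4, takes a point from world to camera coordinates). Camera axes: x right, y down, z forward; pixel columns grow to the right and rows downward; lengths in m; the calibration is good to about 2 mm. A picture is of the moment at which its call begins.
- workorder.job_done(): hands the job in, once; it reports no verdict.
The state is a dict: "clock": time; "q": joint angles; "joint_vel": joint speeds; "joint_torque": joint torques, N m; "eef_pos": TCP position; "ee_rot": TCP orientation; "ft_force": force on the tool from outside, world axes, zero at the start; "wrist_torque": the same for the moment, N m; "grip_width": finger opening in m.
Only numpy, scipy, OpenCV 4.12 (cv2) and the standard library are available. Lean on these libraries where they do the work, as an engineer would, in place of code of your own. Each camera call takes 0.05 s, during which the arm holds its last target.

## Working session

There is one attempt and no reset: what is moved stays moved. The work goes in short steps, Python scripts to look and compute and a tool call to move; the robot and the scene stay as the last step left them, time stands still between calls to the robot, and variables do not carry over. Pictures are saved under pics/ and viewed, and the job is handed in when it is done.

Besides the shell and the picture viewer there is one more tool, called after ">>>" by a JSON object that holds its "fn" and its "kwargs", one argument or row to a line. jog_arm: Moves the arm, as the interface text tells. Its arguments: {"type":"object","properties":{"increments":{"type":"array","items":{"type":"number","minimum":-1,"maximum":1}},"claw":{"type":"number"},"grip_force":{"type":"number"}},"required":["increments"]}

```bash
mkdir -p pics; ls; cat > h.py <<'E'
import numpy as np, cv2, pickle
from cell import monitor, viewer, workorder
def cap(n):
    c=viewer.capture(n); cv2.imwrite(f'pics/{n}_{len(__import__("os").listdir("pics"))}.png',c['img'][:,:,::-1]); pickle.dump(c,open(n+'.pkl','wb')); return c
def world(c):
    d=c['depth'];h,w=d.shape;f=h/2/np.tan(np.radians(c['fov_y'])/2)
    u,v=np.meshgrid(np.arange(w),np.arange(h))
    P=np.stack([(u-c['cx'])/f*d,(v-c['cy'])/f*d,d],-1)
    E=np.linalg.inv(c['extrinsics']); W=P@E[:3,:3].T+E[:3,3]; W[d<=0]=np.nan
    return W
E
python3 - <<'E'
from h import *
s=monitor.sense(); print(s)
for n in('top','side'):
    c=cap(n); print(n,c['fov_y'],c['cx'],c['cy'],np.round(c['extrinsics'],3).tolist())
E
ls pics
```

```text
pics
{'clock': 0.0, 'q': array([ 1.03482345e+00,  2.17751046e-01,  1.61496374e+00,  1.41505097e-05,
        1.31131142e+00, -1.12240251e-01]), 'joint_vel': array([ 0.00038764, -0.00090475, -0.00079488, -0.00053611, -0.00133333,
        0.00089397]), 'joint_torque': array([-2.80104432e-04, -3.96843302e+01, -3.03854227e+01, -2.09774848e-04,
        9.65536834e-03, -1.48398520e-06]), 'eef_pos': array([0.25654883, 0.56900409, 0.22995475]), 'ee_rot': array([-0.6604688 , -3.07057357,  0.00361585]), 'ft_force': array([-0.05960224, -0.15616657, -0.08308783]), 'wrist_torque': array([ 0.0089553 ,  0.00737911, -0.01584589]), 'grip_width': 0.08511496483874775}
top 42.35308088957955 244.91687810809916 189.4920019699055 [[-0.021, -1.0, -0.001, 0.08], [-0.986, 0.021, -0.167, 0.468], [0.167, -0.003, -0.986, 1.605], [0.0, 0.0, 0.0, 1.0]]
side 57.99634439637859 252.4002752965969 191.4687151475648 [[-0.994, -0.107, 0.019, 0.49], [-0.084, 0.643, -0.761, 0.043], [0.069, -0.758, -0.648, 1.052], [0.0, 0.0, 0.0, 1.0]]
side_1.png
top_0.png
```

View pics/top_0.png

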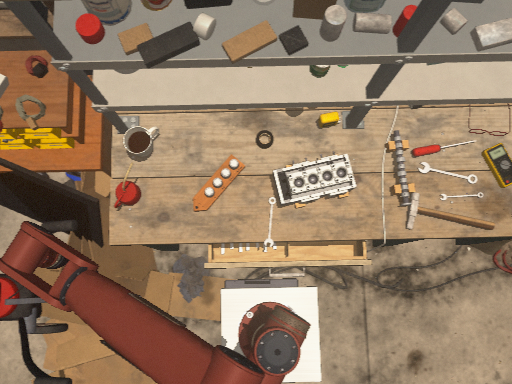

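View pics/side_1.png

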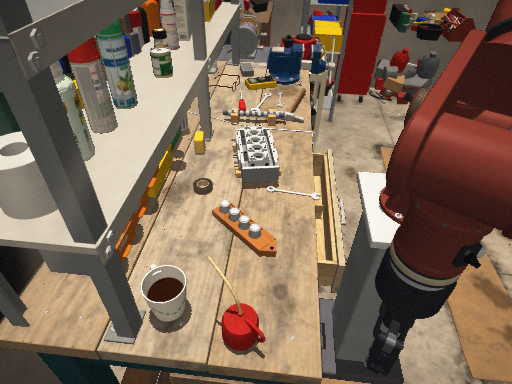

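```bash
python3 - <<'E'
from h import *
a=pickle.load(open('top.pkl','rb'));W=world(a)
im=a['img'][:,:,::-1]
x=cv2.resize(im[130:260,180:370],None,fx=4.2,fy=4.2,interpolation=cv2.INTER_CUBIC);cv2.imwrite('pics/topz.png',x)
b=pickle.load(open('side.pkl','rb'));im=b['img'][:,:,::-1]
x=cv2.resize(im[110:270,190:340],None,fx=3.7,fy=3.7,interpolation=cv2.INTER_CUBIC);cv2.imwrite('pics/sidez.png',x)
for (u,v) in [(265,150),(235,160),(210,193),(227,174),(268,240),(300,190),(315,178),(345,165),(290,200),(200,100),(300,80),(300,100),(350,115),(377,90),(250,70)]: print(u,v,np.round(W[v,u],3))
E
```

```text
265 150 [ 0.615 -0.002 -0.011]
235 160 [0.569 0.101 0.043]
210 193 [0.459 0.186 0.046]
227 174 [0.524 0.129 0.036]
268 240 [ 0.303 -0.003  0.008]
300 190 [ 0.459 -0.109  0.068]
315 178 [ 0.5   -0.161  0.057]
345 165 [ 0.539 -0.26   0.067]
290 200 [ 0.428 -0.076  0.059]
200 100 [0.688 0.195 0.3  ]
300 80 [ 0.744 -0.096  0.296]
300 100 [ 0.683 -0.093  0.298]
350 115 [ 0.703 -0.282  0.088]
377 90 [ 0.684 -0.298  0.362]
250 70 [0.78  0.049 0.293]
```

View pics/topz.png

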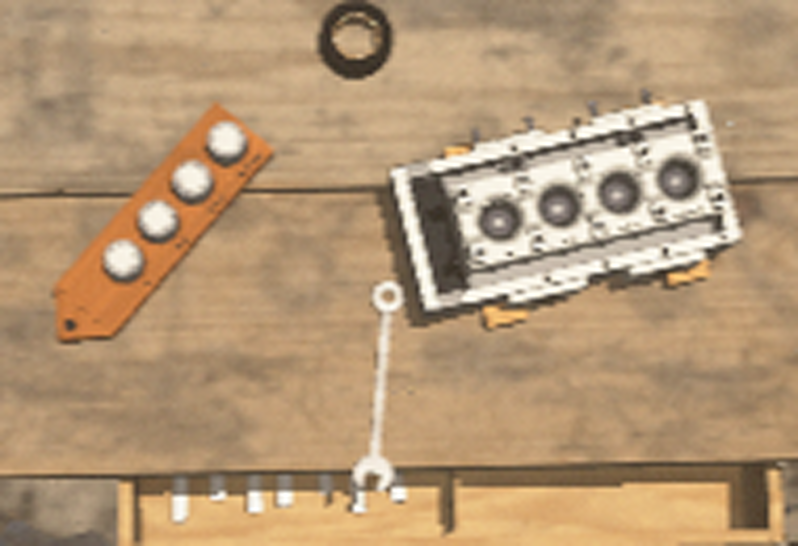

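View pics/sidez.png

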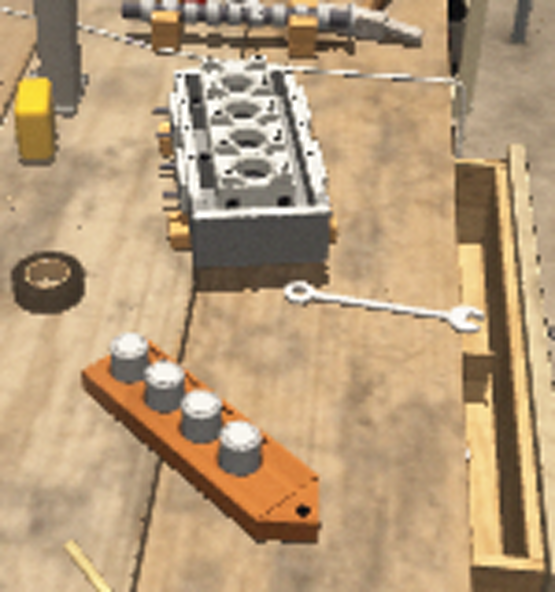

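```bash
python3 - <<'E'
from h import *
a=pickle.load(open('top.pkl','rb'));b=pickle.load(open('side.pkl','rb'))
def z(c,r,f,n):
    v0,v1,u0,u1=r; cv2.imwrite(n,cv2.resize(c['img'][v0:v1,u0:u1,::-1],None,fx=f,fy=f,interpolation=cv2.INTER_NEAREST))
z(a,(150,200,195,250),14,'pics/a1.png'); z(a,(150,210,270,360),8,'pics/a2.png')
z(b,(190,260,210,280),10,'pics/b1.png'); z(b,(125,190,230,285),10,'pics/b2.png')
E
```

```text
(no output)
```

View pics/a1.png

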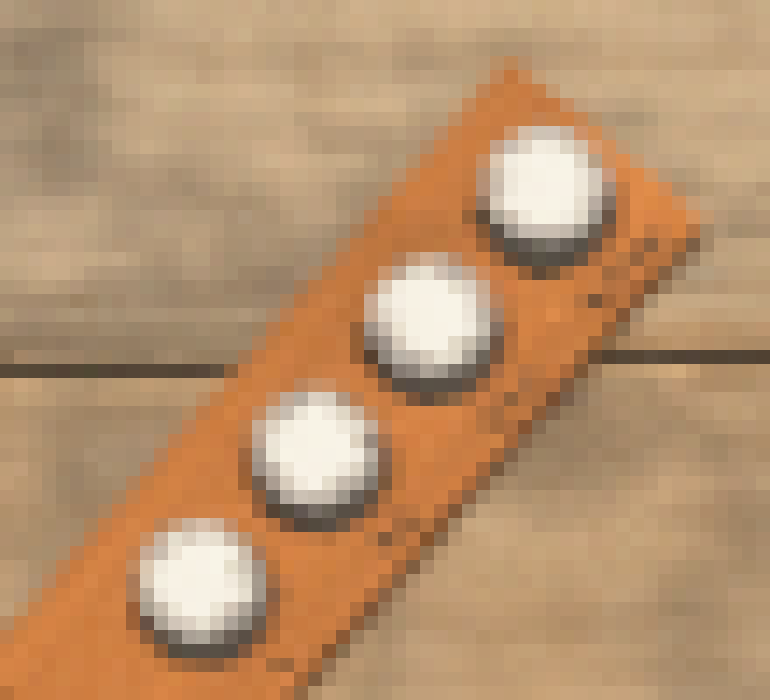

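View pics/a2.png

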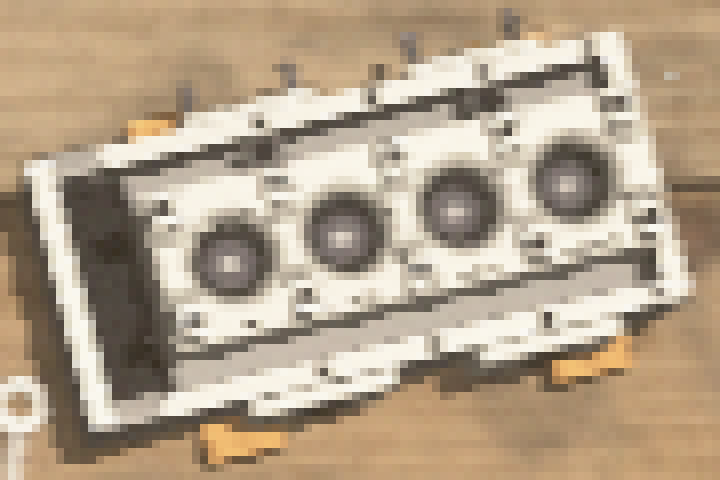

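View pics/b1.png

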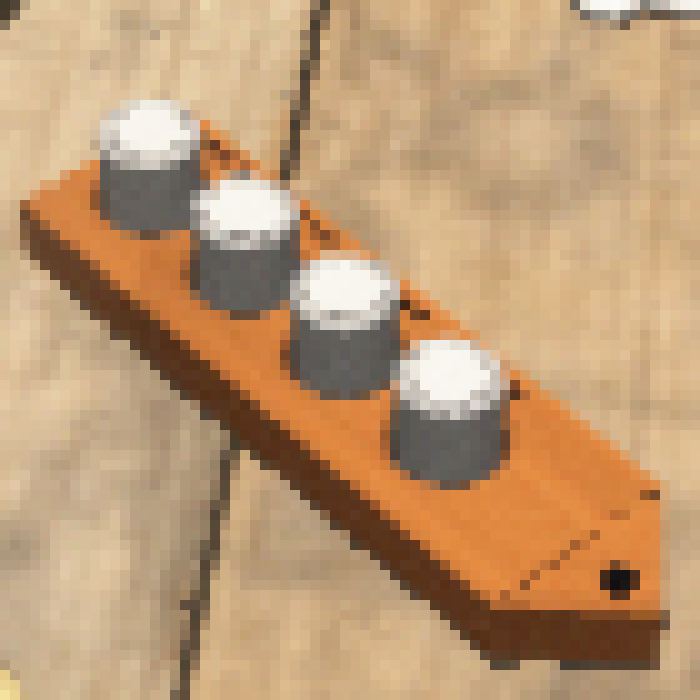

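View pics/b2.png

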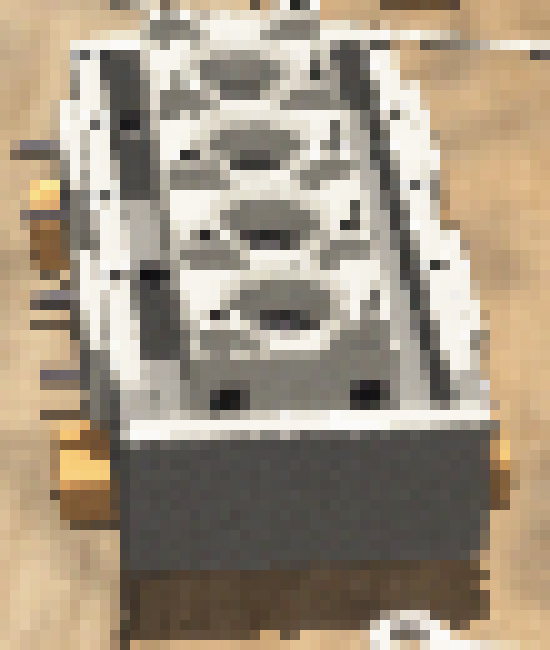

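```bash
cat >> h.py <<'E'
def plane(c,u,v,z):
    h=c['depth'].shape[0];f=h/2/np.tan(np.radians(c['fov_y'])/2)
    E=np.linalg.inv(c['extrinsics']);d=E[:3,:3]@np.array([(u-c['cx'])/f,(v-c['cy'])/f,1]);o=E[:3,3]
    return o+d*(z-o[2])/d[2]
def blob(c,u,v,lo,hi,r=7):
    g=c['img'].astype(float).max(2); s=c['img'].astype(float); sat=(s.max(2)-s.min(2))
    vv,uu=np.mgrid[int(v)-r:int(v)+r+1,int(u)-r:int(u)+r+1]
    w=np.clip((g[vv,uu]-lo)/(hi-lo),0,1)
    lab=cv2.connectedComponents((w>0.2).astype(np.uint8))[1]; w=w*(lab==lab[r,r])
    return (w*uu).sum()/w.sum(),(w*vv).sum()/w.sum(),w.sum()
E
python3 - <<'E'
from h import *
a=pickle.load(open('top.pkl','rb'));b=pickle.load(open('side.pkl','rb'))
print('img vals',a['img'][163,228:244].tolist())
print('bore',a['img'][182,292:306].tolist())
def fit(P):
    P=np.array(P)[:,:2];n=np.arange(4)-1.5;c=P.mean(0);s=(n[:,None]*P).sum(0)/5
    print(np.round(P,4).tolist(),'c',np.round(c,4),'pitch',np.linalg.norm(s),'dir deg',np.degrees(np.arctan2(s[1],s[0])),'res',np.round(P-c-n[:,None]*s,4).tolist())
# unsaturated mask: tappet vs orange
for c,pts in((a,[(209,191),(217,182),(225,172),(234,163)]),(b,[(254.5,227),(244,218.5),(234,210),(224.5,202.5)])):
    P=[]
    for u,v in pts:
        g=c['img'].astype(float).min(2); r=6
        vv,uu=np.mgrid[int(v)-r:int(v)+r+1,int(u)-r:int(u)+r+1]
        w=np.clip((g[vv,uu]-130)/60,0,1);lab=cv2.connectedComponents((w>0.05).astype(np.uint8),connectivity=4)[1];w=w*(lab==lab[r,r])
        U,V=(w*uu).sum()/w.sum(),(w*vv).sum()/w.sum();P.append(plane(c,U,V,.044));print(round(U,2),round(V,2),w.sum())
    fit(P)
P=[]
for u,v in((298,182),(312.5,178.5),(327,175),(341,172)):
    g=a['img'].astype(float).max(2);r=7
    vv,uu=np.mgrid[int(v)-r:int(v)+r+1,int(u)-r:int(u)+r+1]
    w=np.clip((215-g[vv,uu])/60,0,1)*(np.hypot(uu-u,vv-v)<6.5)
    U,V=(w*uu).sum()/w.sum(),(w*vv).sum()/w.sum();P.append(plane(a,U,V,.070));print(round(U,2),round(V,2),w.sum())
fit(P)
P=[]
for u,v in((258.2,155),(256.5,147),(255.1,139),(253.5,131.8)):
    g=b['img'].astype(float).max(2);r=7
    vv,uu=np.mgrid[int(v)-r:int(v)+r+1,int(u)-r:int(u)+r+1]
    w=np.clip((190-g[vv,uu])/60,0,1)*(np.hypot((uu-u)/6.5,(vv-v)/4.2)<1)
    U,V=(w*uu).sum()/w.sum(),(w*vv).sum()/w.sum();P.append(plane(b,U,V,.070));print(round(U,2),round(V,2),w.sum())
fit(P)
print([np.round(plane(b,*p,.01),3).tolist() for p in [(236,325)]])
E
```

```text
img vals [[194, 120, 64], [181, 144, 119], [203, 188, 173], [239, 232, 218], [247, 241, 228], [247, 240, 228], [248, 242, 230], [248, 242, 230], [238, 230, 215], [211, 200, 184], [165, 140, 122], [194, 123, 69], [222, 138, 74], [224, 141, 74], [210, 139, 86], [179, 141, 104]]
bore [[242, 235, 221], [191, 181, 162], [107, 100, 89], [103, 93, 87], [124, 113, 108], [160, 149, 141], [217, 205, 191], [190, 179, 167], [128, 117, 113], [118, 106, 104], [92, 84, 77], [96, 87, 76], [159, 148, 136], [225, 217, 196]]
208.67 190.88 47.88333333333333
217.04 181.48 46.28333333333333
225.3 171.99 45.45
233.43 162.59 47.38333333333333
[[0.4664, 0.1904], [0.4974, 0.1623], [0.5289, 0.1344], [0.5604, 0.1068]] c [0.5133 0.1485] pitch 0.04193324146733751 dir deg -41.614616900811534 res [[0.0001, 0.0001], [-0.0002, -0.0001], [-0.0, -0.0001], [0.0001, 0.0001]]
254.58 227.22 63.01666666666667
244.1 218.64 58.95
234.03 210.63 50.733333333333334
223.96 201.27 86.18333333333334
[[0.467, 0.1915], [0.4983, 0.1634], [0.5298, 0.1359], [0.5638, 0.1014]] c [0.5147 0.148 ] pitch 0.04384472980005363 dir deg -42.76978165184732 res [[0.0006, -0.0012], [-0.0003, 0.0005], [-0.0011, 0.0027], [0.0008, -0.002]]
298.81 181.73 95.43333333333334
313.02 178.41 92.88333333333334
327.27 175.22 95.41666666666666
341.39 171.98 97.6
[[0.486, -0.1059], [0.496, -0.1528], [0.5056, -0.1999], [0.5154, -0.2466]] c [ 0.5008 -0.1763] pitch 0.047918483540080485 dir deg -78.19963066272555 res [[-0.0001, 0.0], [0.0001, 0.0], [-0.0, -0.0001], [-0.0, 0.0001]]
257.77 155.07 43.35
256.18 147.19 42.483333333333334
254.64 139.42 33.516666666666666
253.25 132.31 33.083333333333336
[[0.4875, -0.1038], [0.4972, -0.1491], [0.5072, -0.1966], [0.5169, -0.2428]] c [ 0.5022 -0.1731] pitch 0.04746299200323645 dir deg -78.08546036678926 res [[0.0, -0.0004], [-0.0001, 0.0007], [0.0001, -0.0003], [-0.0, -0.0001]]
[[0.48, 0.449, 0.01]]
```

```bash
cat >> h.py <<'E'
from scipy.spatial.transform import Rotation as R
BC=np.array([.5136,.1487]);BD=np.radians(-41.6)
HC=np.array([.5010,-.1757]);HD=np.radians(-78.2)
def tap(i): return BC+(i-2.5)*.042*np.array([np.cos(BD),np.sin(BD)])
def bore(i): return HC+(i-2.5)*.048*np.array([np.cos(HD),np.sin(HD)])
def down(yaw): # tool z down, tool y axis along world angle yaw
    y=np.array([np.cos(yaw),np.sin(yaw),0]);z=np.array([0,0,-1.]);return R.from_matrix(np.stack([np.cross(y,z),y,z],1))
def goto(wps,s=None,vmax=38.,wmax=6.8):
    """wps: list of (xyz, yaw_deg or None). prints rows"""
    s=s or monitor.sense();p=np.array(s['eef_pos']);r=R.from_rotvec(s['ee_rot'])
    for xyz,yaw in wps:
        xyz=np.array(xyz)
        if yaw is None: tr=r
        else:
            tr=min([down(np.radians(yaw)),down(np.radians(yaw+180))],key=lambda t:(r.inv()*t).magnitude())
        n=int(max(1,np.ceil(np.linalg.norm(xyz-p)*1000/vmax),np.ceil(np.degrees((r.inv()*tr).magnitude())/wmax)))
        row=[]
        for k in range(n):
            d=np.round(r.inv().apply((xyz-p)/(n-k))/.15,3)
            w=np.round((r.inv()*tr).as_rotvec()/(n-k)/(np.pi/2),3)
            p=p+r.apply(d*.15); r=r*R.from_rotvec(w*np.pi/2)
            row+=list(d)+list(w)
        print(n,'rows',[float(x)+0. for x in row],'->',np.round(p,4))
def st():
    s=monitor.sense();r=R.from_rotvec(s['ee_rot']);y=r.apply([0,1,0]);z=r.apply([0,0,1])
    print('t%.2f'%s['clock'],'pos',np.round(s['eef_pos'],4),'yaw%.2f'%(np.degrees(np.arctan2(y[1],y[0]))),'tilt%.2f'%np.degrees(np.arccos(-z[2])),'F',np.round(s['ft_force'],1),'w%.4f'%s['grip_width'],'q6 %.2f'%s['q'][5])
YB=np.degrees(BD)+90;YH=np.degrees(HD)+90
E
python3 - <<'E'
from h import *
st(); print([np.round(tap(i),4).tolist() for i in range(1,5)],[np.round(bore(i),4).tolist() for i in range(1,5)],YB,YH)
t=tap(1)
goto([([.32,.36,.23],YB),([*t,.14],None)])
a=pickle.load(open('top.pkl','rb'));W=world(a)
for p in [(128,190),(118,207),(60,200),(100,215)]:print(p,np.round(W[p[1],p[0]],3))
E
```

```text
t0.10 pos [0.2566 0.5691 0.2301] yaw65.72 tilt0.13 F [0.1 0.4 0.5] w0.0851 q6 -0.11
[[0.4665, 0.1905], [0.4979, 0.1626], [0.5293, 0.1348], [0.5607, 0.1069]] [[0.4863, -0.1052], [0.4961, -0.1522], [0.5059, -0.1992], [0.5157, -0.2462]] 48.4 11.799999999999997
6 rows [-0.16, -0.183, 0.0, 0.0, 0.0, 0.032, -0.169, -0.174, 0.001, 0.0, 0.0, 0.032, -0.177, -0.166, 0.0, 0.0, 0.0, 0.032, -0.185, -0.157, 0.001, 0.0, 0.0, 0.032, -0.193, -0.147, 0.0, -0.001, 0.0, 0.032, -0.2, -0.137, 0.0, 0.0, 0.0, 0.032] -> [0.32   0.3601 0.2301]
7 rows [-0.211, -0.028, 0.086, 0.0, 0.0, 0.0, -0.212, -0.028, 0.086, 0.0, 0.0, 0.0, -0.211, -0.028, 0.086, 0.0, 0.0, 0.0, -0.212, -0.028, 0.086, 0.0, 0.0, 0.0, -0.211, -0.028, 0.086, 0.0, 0.0, 0.0, -0.212, -0.029, 0.086, 0.0, 0.0, 0.0, -0.211, -0.028, 0.085, 0.0, 0.0, 0.0] -> [0.4665 0.1906 0.14  ]
(128, 190) [0.47  0.45  0.074]
(118, 207) [ 0.426  0.503 -0.009]
(60, 200) [ 0.491  0.788 -0.241]
(100, 215) [ 0.46   0.705 -0.496]
```

>>> {"fn": "jog_arm", "kwargs": {
  "increments": [-0.16, -0.183, 0, 0, 0, 0.032, -0.17, -0.174, 0, 0, 0, 0.032, -0.177, -0.166, 0, 0, 0, 0.032, -0.185, -0.157, 0, 0, 0, 0.032, -0.193, -0.147, 0, 0, 0, 0.032, -0.2, -0.137, 0, 0, 0, 0.032],
  "claw": -1,
  "grip_force": 60
}}

```text
clock: 0.6
eef_pos: [0.3203, 0.3588, 0.2306]
ee_rot: [-1.117, -2.936, 0.002]
ft_force: [0.7, -0.9, 0.4]
grip_width: 0.0852
```

>>> {"fn": "jog_arm", "kwargs": {
  "increments": [-0.21, -0.028, 0.086, 0, 0, 0, -0.21, -0.028, 0.086, 0, 0, 0, -0.21, -0.028, 0.086, 0, 0, 0, -0.21, -0.028, 0.086, 0, 0, 0, -0.21, -0.028, 0.086, 0, 0, 0, -0.21, -0.028, 0.086, 0, 0, 0, -0.21, -0.028, 0.086, 0, 0, 0]
}}

```text
clock: 1.18
eef_pos: [0.4664, 0.1909, 0.1401]
ee_rot: [-1.115, -2.937, 0.0]
ft_force: [-0.1, 0.2, -0.0]
grip_width: 0.0849
```

```bash
python3 - <<'E'
from h import *
st(); goto([([*tap(1),.10],YB)]); cap('top');st()
b=cap('side')
cv2.imwrite('pics/s2.png',cv2.resize(b['img'][60:280,150:350,::-1],None,fx=2.7,fy=2.7))
E
```

```text
t1.18 pos [0.4664 0.1909 0.1401] yaw48.43 tilt0.03 F [-0.1  0.2 -0. ] w0.0849 q6 -0.60
2 rows [-0.001, -0.001, 0.134, 0.0, 0.0, 0.0, -0.001, 0.0, 0.133, 0.0, 0.0, 0.0] -> [0.4665 0.1906 0.1   ]
t1.23 pos [0.4686 0.1866 0.1378] yaw48.29 tilt0.27 F [ 2.1 -2.9 -0.2] w0.0854 q6 -0.60
```

View pics/s2.png

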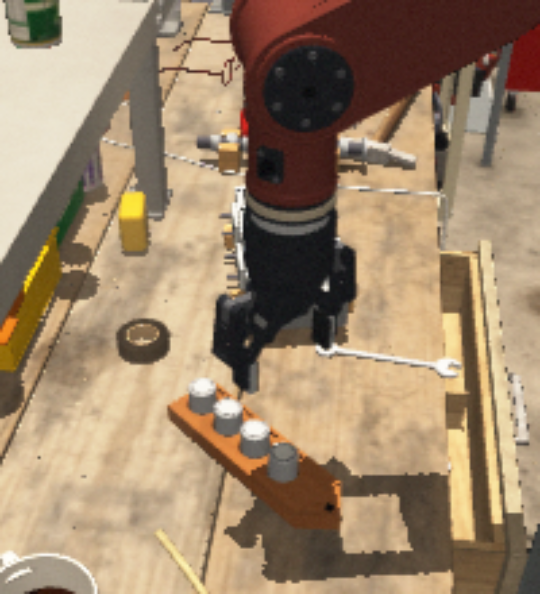

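>>> {"fn": "jog_arm", "kwargs": {
  "increments": [0, 0, 0.13, 0, 0, 0, 0, 0, 0.13, 0, 0, 0, 0, 0, 0, 0, 0, 0, 0, 0, 0, 0, 0, 0]
}}

```text
clock: 1.62
eef_pos: [0.4642, 0.1924, 0.1009]
ee_rot: [-1.113, -2.934, 0.003]
ft_force: [0.1, -0.1, 0.1]
grip_width: 0.0853
```

```bash
python3 - <<'E'
from h import *
st(); goto([([*tap(1),.027],YB)],vmax=15)
E
```

```text
t1.62 pos [0.4642 0.1924 0.1009] yaw48.46 tilt0.22 F [ 0.1 -0.1  0.1] w0.0853 q6 -0.59
5 rows [-0.004, 0.0, 0.098, 0.0, 0.0, 0.0, -0.004, 0.001, 0.099, 0.0, 0.0, 0.0, -0.004, 0.0, 0.098, -0.001, -0.001, 0.0, -0.004, 0.0, 0.099, 0.0, 0.0, 0.0, -0.005, 0.001, 0.098, -0.001, -0.001, 0.001] -> [0.4665 0.1905 0.0271]
```

>>> {"fn": "jog_arm", "kwargs": {
  "increments": [0, 0, 0.1, 0, 0, 0, 0, 0, 0.1, 0, 0, 0, 0, 0, 0.1, 0, 0, 0, 0, 0, 0.1, 0, 0, 0, 0, 0, 0.02, 0, 0, 0, 0, 0, 0, 0, 0, 0, 0, 0, 0, 0, 0, 0]
}}

```text
clock: 2.2
eef_pos: [0.4668, 0.1929, 0.0402]
ee_rot: [1.113, 2.936, 0.002]
ft_force: [-0.5, 0.9, 0.3]
grip_width: 0.0853
```

```bash
python3 - <<'E'
from h import *
st(); goto([([*tap(1),.027],YB)],vmax=15)
E
```

```text
t2.20 pos [0.4668 0.1929 0.0402] yaw48.47 tilt0.10 F [-0.5  0.9  0.3] w0.0853 q6 -0.59
1 rows [-0.009, -0.014, 0.088, 0.001, 0.001, 0.001] -> [0.4665 0.1905 0.027 ]
```

>>> {"fn": "jog_arm", "kwargs": {
  "increments": [0, 0, 0.045, 0, 0, 0, 0, 0, 0.045, 0, 0, 0, 0, 0, 0, 0, 0, 0, 0, 0, 0, 0, 0, 0, 0, 0, 0, 0, 0, 0, 0, 0, 0, 0, 0, 0]
}}

```text
clock: 2.7
eef_pos: [0.4662, 0.1924, 0.0257]
ee_rot: [1.115, 2.937, 0.0]
ft_force: [0.1, -0.1, 0.7]
grip_width: 0.0857
```

```bash
python3 - <<'E'
from h import *
st(); goto([([*tap(1),.027],YB)],vmax=15)
b=cap('side');st()
cv2.imwrite('pics/s3.png',cv2.resize(b['img'][170:270,200:300,::-1],None,fx=5.5,fy=5.5))
E
```

```text
t2.70 pos [0.4662 0.1924 0.0257] yaw48.43 tilt0.02 F [ 0.1 -0.1  0.7] w0.0857 q6 -0.59
1 rows [-0.01, -0.008, -0.009, 0.0, 0.0, 0.0] -> [0.4665 0.1905 0.027 ]
t2.75 pos [0.4662 0.1924 0.0257] yaw48.43 tilt0.02 F [ 1.   0.4 -0.3] w0.0851 q6 -0.59
```

View pics/s3.png

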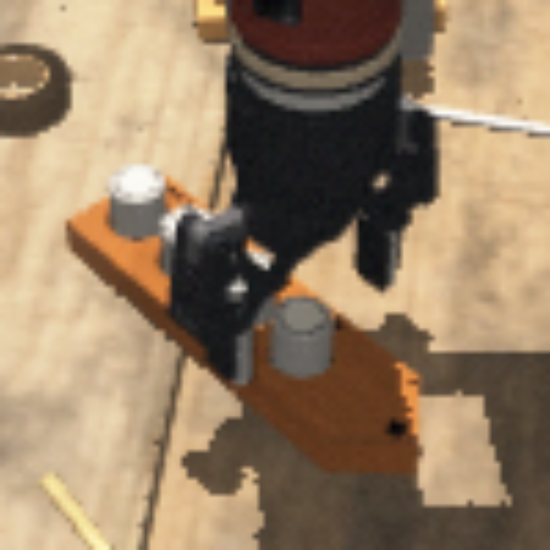

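>>> {"fn": "jog_arm", "kwargs": {
  "increments": [-0.01, -0.008, -0.008, 0, 0, 0, 0, 0, 0, 0, 0, 0, 0, 0, 0, 0, 0, 0]
}}

```text
clock: 3.0
eef_pos: [0.4666, 0.1904, 0.027]
ee_rot: [1.115, 2.937, 0.0]
ft_force: [-0.8, -1.1, -0.3]
grip_width: 0.0854
```

>>> {"fn": "jog_arm", "kwargs": {
  "increments": [0, 0, 0, 0, 0, 0, 0, 0, 0, 0, 0, 0, 0, 0, 0, 0, 0, 0, 0, 0, 0, 0, 0, 0, 0, 0, 0, 0, 0, 0, 0, 0, 0, 0, 0, 0],
  "claw": 1
}}

```text
clock: 3.5
eef_pos: [0.4668, 0.1906, 0.0271]
ee_rot: [1.114, 2.937, 0.001]
ft_force: [-0.2, -0.5, 1.8]
grip_width: 0.0274
```

```bash
python3 - <<'E'
from h import *
st()
b=cap('side');st()
cv2.imwrite('pics/s4.png',cv2.resize(b['img'][170:270,200:300,::-1],None,fx=5.5,fy=5.5))
E
```

```text
t3.50 pos [0.4668 0.1906 0.0271] yaw48.44 tilt0.05 F [-0.2 -0.5  1.8] w0.0274 q6 -0.60
t3.55 pos [0.4668 0.1906 0.0271] yaw48.44 tilt0.05 F [ 0.1 -0.8  2.7] w0.0279 q6 -0.60
```

View pics/s4.png

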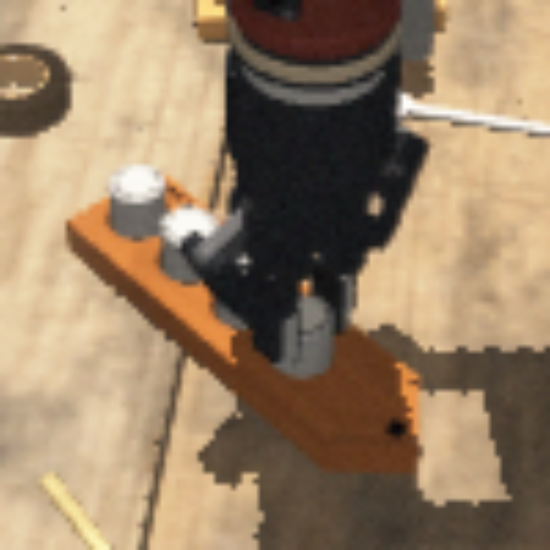

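>>> {"fn": "jog_arm", "kwargs": {
  "increments": [0, 0, -0.1, 0, 0, 0, 0, 0, -0.2, 0, 0, 0, 0, 0, -0.2, 0, 0, 0, 0, 0, -0.2, 0, 0, 0, 0, 0, -0.1, 0, 0, 0, 0, 0, 0, 0, 0, 0]
}}

```text
clock: 4.05
eef_pos: [0.4695, 0.1914, 0.1511]
ee_rot: [1.112, 2.93, 0.008]
ft_force: [1.4, 0.6, -0.7]
grip_width: 0.0273
```

```bash
python3 - <<'E'
from h import *
st(); goto([([*bore(1),.147],YH)],vmax=30)
b=cap('side');st()
cv2.imwrite('pics/s5.png',cv2.resize(b['img'][100:270,180:340,::-1],None,fx=3.5,fy=3.5))
E
```

```text
t4.05 pos [0.4695 0.1914 0.1511] yaw48.45 tilt0.51 F [ 1.4  0.6 -0.7] w0.0273 q6 -0.60
10 rows [-0.14, -0.141, 0.002, 0.001, 0.0, 0.041, -0.148, -0.131, 0.003, 0.001, 0.0, 0.041, -0.156, -0.121, 0.003, 0.0, 0.0, 0.041, -0.164, -0.111, 0.003, 0.001, 0.0, 0.041, -0.171, -0.101, 0.003, 0.0, 0.0, 0.041, -0.177, -0.089, 0.003, 0.001, 0.0, 0.04, -0.182, -0.078, 0.003, 0.0, 0.0, 0.041, -0.187, -0.066, 0.003, 0.001, 0.001, 0.04, -0.19, -0.054, 0.003, 0.0, 0.0, 0.041, -0.194, -0.042, 0.003, 0.001, 0.001, 0.04] -> [ 0.4863 -0.1053  0.1469]
t4.10 pos [0.4679 0.1909 0.1486] yaw48.44 tilt0.27 F [ 0.2  0.2 -2. ] w0.0274 q6 -0.60
```

View pics/s5.png

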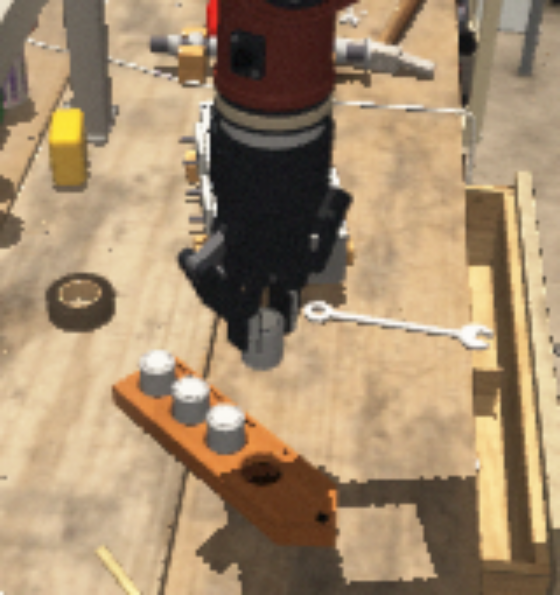

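>>> {"fn": "jog_arm", "kwargs": {
  "increments": [-0.14, -0.141, 0, 0, 0, 0.041, -0.148, -0.131, 0, 0, 0, 0.041, -0.156, -0.121, 0, 0, 0, 0.041, -0.164, -0.111, 0, 0, 0, 0.041, -0.171, -0.101, 0, 0, 0, 0.041, -0.177, -0.089, 0, 0, 0, 0.04, -0.182, -0.078, 0, 0, 0, 0.041, -0.187, -0.066, 0, 0, 0, 0.04]
}}

```text
clock: 4.77
eef_pos: [0.4776, -0.0478, 0.1439]
ee_rot: [-1.824, -2.553, 0.003]
ft_force: [0.2, -0.3, -1.0]
grip_width: 0.0276
```

>>> {"fn": "jog_arm", "kwargs": {
  "increments": [-0.19, -0.054, 0, 0, 0, 0.041, -0.14, -0.032, 0, 0, 0, 0.04, -0.05, -0.01, 0, 0, 0, 0, 0, 0, 0, 0, 0, 0, 0, 0, 0, 0, 0, 0, 0, 0, 0, 0, 0, 0]
}}

```text
clock: 5.27
eef_pos: [0.4815, -0.1042, 0.1455]
ee_rot: [-1.978, -2.437, 0.0]
ft_force: [0.7, -0.7, -0.5]
grip_width: 0.0277
```

```bash
python3 - <<'E'
from h import *
st(); goto([([*bore(1),.105],YH)],vmax=30)
b=cap('side');a=cap('top');st()
cv2.imwrite('pics/s6.png',cv2.resize(b['img'][60:200,190:330,::-1],None,fx=4,fy=4))
E
```

```text
t5.27 pos [ 0.4815 -0.1042  0.1455] yaw11.89 tilt0.16 F [ 0.7 -0.7 -0.5] w0.0277 q6 -0.56
2 rows [-0.007, 0.015, 0.135, -0.001, -0.001, 0.0, -0.006, 0.015, 0.135, 0.0, 0.0, 0.001] -> [ 0.4863 -0.1052  0.105 ]
t5.37 pos [ 0.482  -0.1042  0.1461] yaw11.92 tilt0.07 F [ 0.5  0.3 -0.1] w0.0277 q6 -0.56
```

View pics/s6.png

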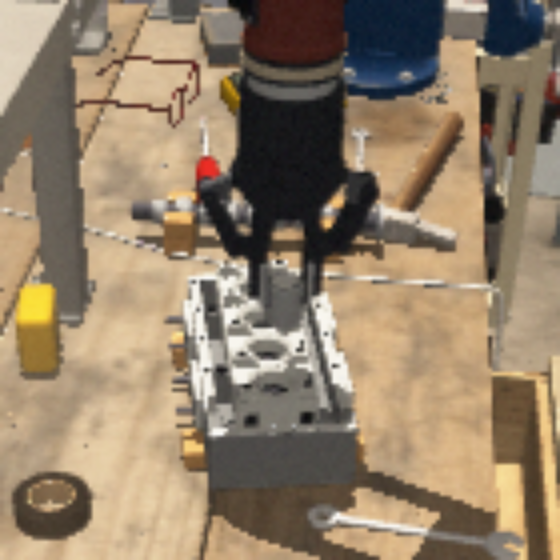

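>>> {"fn": "jog_arm", "kwargs": {
  "increments": [-0.012, 0.028, 0.135, 0, 0, 0, 0, 0, 0.135, 0, 0, 0, 0, 0, 0, 0, 0, 0, 0, 0, 0, 0, 0, 0, 0, 0, 0, 0, 0, 0]
}}

```text
clock: 5.78
eef_pos: [0.4873, -0.106, 0.1068]
ee_rot: [1.979, 2.439, 0.0]
ft_force: [0.2, -0.1, 0.3]
grip_width: 0.0274
```

```bash
python3 - <<'E'
from h import *
st(); goto([([*bore(1),.075],YH)],vmax=8)
b=cap('side');a=cap('top');st()
cv2.imwrite('pics/s7.png',np.hstack([cv2.resize(b['img'][100:180,210:290,::-1],None,fx=5,fy=5),cv2.resize(a['img'][140:220,260:340,::-1],None,fx=5,fy=5)]))
E
```

```text
t5.78 pos [ 0.4873 -0.106   0.1068] yaw11.87 tilt0.03 F [ 0.2 -0.1  0.3] w0.0274 q6 -0.56
4 rows [0.002, -0.001, 0.053, 0.0, 0.0, 0.0, 0.002, -0.001, 0.053, 0.0, 0.0, 0.0, 0.001, -0.002, 0.053, 0.0, 0.0, 0.0, 0.002, -0.001, 0.053, 0.0, 0.0, 0.001] -> [ 0.4863 -0.1052  0.075 ]
t5.88 pos [ 0.488  -0.1066  0.1077] yaw11.84 tilt0.15 F [-0.4 -0.5 -0.4] w0.0280 q6 -0.56
```

View pics/s7.png

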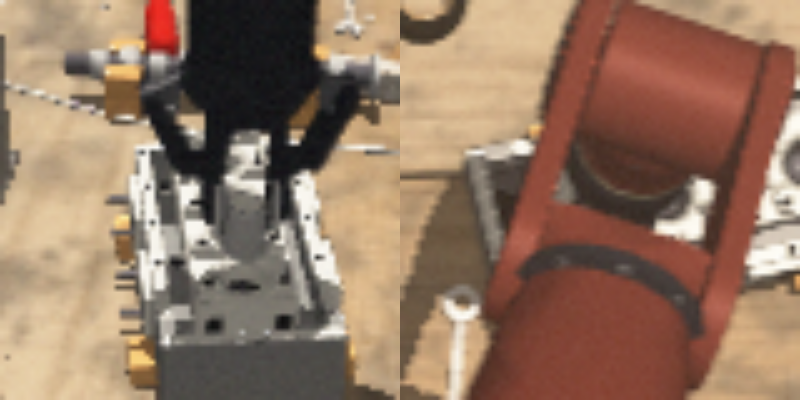

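>>> {"fn": "jog_arm", "kwargs": {
  "increments": [0.01, -0.008, 0.03, 0, 0, 0, 0, 0, 0.03, 0, 0, 0, 0, 0, 0.02, 0, 0, 0, 0, 0, 0, 0, 0, 0, 0, 0, 0, 0, 0, 0]
}}

```text
clock: 6.3
eef_pos: [0.485, -0.1052, 0.0938]
ee_rot: [-1.981, -2.437, 0.0]
ft_force: [-0.1, -0.0, -1.2]
grip_width: 0.0272
```

```bash
python3 - <<'E'
from h import *
st(); goto([([*bore(1),.075],YH)],vmax=8)
E
```

```text
t6.30 pos [ 0.485  -0.1052  0.0938] yaw11.80 tilt0.05 F [-0.1 -0.  -1.2] w0.0272 q6 -0.56
3 rows [-0.001, 0.003, 0.042, 0.0, 0.0, 0.0, 0.0, 0.003, 0.042, 0.0, 0.0, 0.0, -0.001, 0.002, 0.041, -0.001, 0.0, 0.0] -> [ 0.4863 -0.1053  0.075 ]
```

>>> {"fn": "jog_arm", "kwargs": {
  "increments": [0, 0.004, 0.02, 0, 0, 0, 0, 0, 0.025, 0, 0, 0, 0, 0, 0.025, 0, 0, 0, 0, 0, 0.025, 0, 0, 0, 0, 0, 0.025, 0, 0, 0, 0, 0, 0, 0, 0, 0, 0, 0, 0, 0, 0, 0]
}}

```text
clock: 6.88
eef_pos: [0.4857, -0.1051, 0.0758]
ee_rot: [-1.981, -2.438, 0.0]
ft_force: [-1.2, 0.2, 0.2]
grip_width: 0.0279
```

```bash
python3 - <<'E'
from h import *
st(); goto([([*bore(1),.075],YH)],vmax=8)
b=cap('side');st()
cv2.imwrite('pics/s8.png',np.hstack([cv2.resize(b['img'][100:180,210:290,::-1],None,fx=6,fy=6)]))
E
```

```text
t6.88 pos [ 0.4857 -0.1051  0.0758] yaw11.81 tilt0.05 F [-1.2  0.2  0.2] w0.0279 q6 -0.56
1 rows [-0.002, 0.003, 0.005, 0.0, 0.0, 0.0] -> [ 0.4862 -0.1053  0.075 ]
t6.93 pos [ 0.4859 -0.1051  0.076 ] yaw11.81 tilt0.03 F [-0.1  0.5 -0. ] w0.0279 q6 -0.56
```

View pics/s8.png

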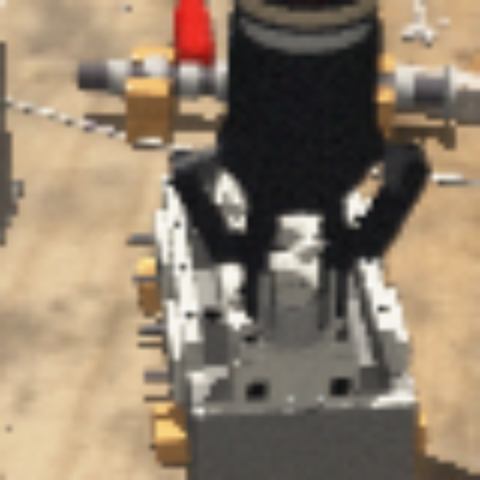

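>>> {"fn": "jog_arm", "kwargs": {
  "increments": [0, 0, 0.01, 0, 0, 0, 0, 0, 0.005, 0, 0, 0, 0, 0, 0, 0, 0, 0]
}}

```text
clock: 7.18
eef_pos: [0.4859, -0.1051, 0.0739]
ee_rot: [-1.981, -2.438, 0.0]
ft_force: [-0.1, 0.4, -1.3]
grip_width: 0.0273
```

>>> {"fn": "jog_arm", "kwargs": {
  "increments": [0, 0, 0, 0, 0, 0, 0, 0, 0, 0, 0, 0, 0, 0, 0, 0, 0, 0, 0, 0, 0, 0, 0, 0, 0, 0, 0, 0, 0, 0, 0, 0, 0, 0, 0, 0],
  "claw": -1
}}

```text
clock: 7.68
eef_pos: [0.4861, -0.1052, 0.0741]
ee_rot: [1.981, 2.438, 0.0]
ft_force: [-0.2, 0.3, 0.2]
grip_width: 0.0853
```

```bash
python3 - <<'E'
from h import *
st(); goto([([*bore(1),.12],YH),([*tap(2),.15],YB),([*tap(2),.085],YB)],vmax=38)
E
```

```text
t7.68 pos [ 0.4861 -0.1052  0.0741] yaw11.81 tilt0.02 F [-0.2  0.3  0.2] w0.0853 q6 -0.56
2 rows [0.0, 0.0, -0.153, 0.0, 0.0, 0.0, 0.0, 0.001, -0.153, 0.0, 0.0, 0.0] -> [ 0.4863 -0.1052  0.12  ]
8 rows [0.216, 0.055, -0.025, 0.0, 0.0, -0.051, 0.211, 0.072, -0.025, 0.0, 0.0, -0.051, 0.205, 0.089, -0.025, 0.0, 0.0, -0.051, 0.197, 0.105, -0.025, 0.0, 0.0, -0.051, 0.188, 0.121, -0.025, 0.0, 0.0, -0.051, 0.178, 0.135, -0.025, 0.0, 0.0, -0.051, 0.167, 0.149, -0.025, 0.0, 0.0, -0.05, 0.154, 0.162, -0.025, 0.0, 0.0, -0.051] -> [0.4979 0.1626 0.15  ]
2 rows [0.0, 0.0, 0.217, 0.0, 0.0, 0.0, 0.0, 0.0, 0.216, 0.0, 0.0, 0.0] -> [0.4979 0.1626 0.085 ]
```

>>> {"fn": "jog_arm", "kwargs": {
  "increments": [0, 0, -0.1, 0, 0, 0, 0, 0, -0.203, 0, 0, 0, 0, 0, -0.15, 0, 0, 0]
}}

```text
clock: 7.93
eef_pos: [0.4857, -0.1051, 0.1427]
ee_rot: [-1.981, -2.437, 0.001]
ft_force: [0.4, -0.3, 0.9]
grip_width: 0.0856
```

>>> {"fn": "jog_arm", "kwargs": {
  "increments": [0.216, 0.055, 0, 0, 0, -0.051, 0.211, 0.072, 0, 0, 0, -0.051, 0.205, 0.089, 0, 0, 0, -0.051, 0.197, 0.105, 0, 0, 0, -0.051, 0.188, 0.121, 0, 0, 0, -0.051, 0.178, 0.135, 0, 0, 0, -0.051, 0.167, 0.149, 0, 0, 0, -0.05, 0.154, 0.162, 0, 0, 0, -0.051]
}}

```text
clock: 8.6
eef_pos: [0.4974, 0.1643, 0.142]
ee_rot: [1.109, 2.939, 0.0]
ft_force: [0.7, -0.0, 0.5]
grip_width: 0.0855
```

>>> {"fn": "jog_arm", "kwargs": {
  "increments": [0, 0, 0.15, 0, 0, 0, 0, 0, 0.2, 0, 0, 0, 0, 0, 0.1, 0, 0, 0, 0, 0, 0, 0, 0, 0, 0, 0, 0, 0, 0, 0, 0, 0, 0, 0, 0, 0]
}}

```text
clock: 9.1
eef_pos: [0.4987, 0.1627, 0.0755]
ee_rot: [1.114, 2.936, 0.001]
ft_force: [-0.4, 0.4, -0.3]
grip_width: 0.0855
```

```bash
python3 - <<'E'
from h import *
st(); goto([([*tap(2),.027],YB)],vmax=8)
a=cap('top');b=cap('side');st(); goto([([*tap(2),.027],YB)],vmax=8)
cv2.imwrite('pics/s9.png',np.hstack([cv2.resize(b['img'][110:230,190:310,::-1],None,fx=3.3,fy=3.3),cv2.resize(a['img'][120:240,240:360,::-1],None,fx=3.3,fy=3.3)]))
E
```

```text
t9.10 pos [0.4987 0.1627 0.0755] yaw48.42 tilt0.11 F [-0.4  0.4 -0.3] w0.0855 q6 -0.66
7 rows [0.001, -0.001, 0.046, 0.0, 0.0, 0.0, 0.001, 0.0, 0.046, 0.0, 0.0, 0.0, 0.0, -0.001, 0.046, 0.0, 0.0, 0.0, 0.001, 0.0, 0.046, 0.0, 0.0, 0.0, 0.0, -0.001, 0.046, 0.0, 0.0, 0.0, 0.001, 0.0, 0.047, 0.0, 0.0, 0.0, 0.0, -0.001, 0.046, 0.001, 0.001, 0.0] -> [0.4979 0.1626 0.027 ]
t9.20 pos [0.4993 0.1627 0.0762] yaw48.41 tilt0.20 F [0.5 0.9 0.5] w0.0854 q6 -0.66
7 rows [0.001, -0.001, 0.047, 0.0, 0.0, 0.0, 0.001, -0.001, 0.047, 0.0, 0.0, 0.0, 0.001, -0.001, 0.047, 0.0, 0.0, 0.0, 0.001, -0.001, 0.047, 0.0, 0.0, 0.0, 0.001, -0.001, 0.047, 0.001, 0.0, 0.0, 0.001, -0.001, 0.047, 0.0, 0.001, 0.0, 0.002, -0.001, 0.046, 0.001, 0.0, 0.0] -> [0.4979 0.1627 0.027 ]
```

View pics/s9.png

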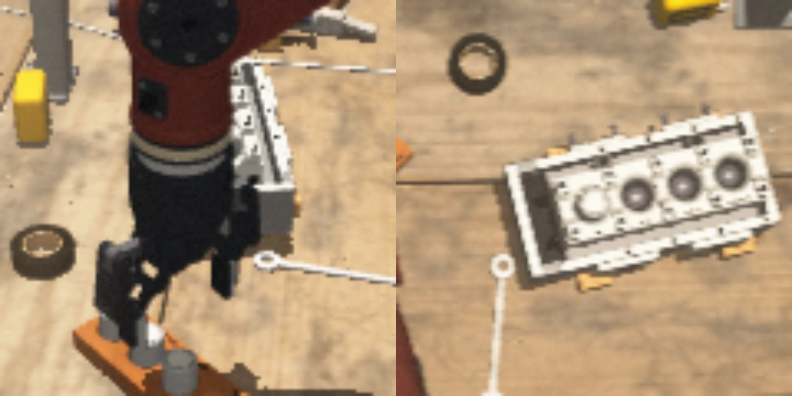

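>>> {"fn": "jog_arm", "kwargs": {
  "increments": [0.006, -0.003, 0.08, 0, 0, 0, 0, 0, 0.08, 0, 0, 0, 0, 0, 0.08, 0, 0, 0, 0, 0, 0.06, 0, 0, 0, 0, 0, 0.02, 0, 0, 0, 0, 0, 0, 0, 0, 0, 0, 0, 0, 0, 0, 0, 0, 0, 0, 0, 0, 0]
}}

```text
clock: 9.87
eef_pos: [0.4971, 0.163, 0.0266]
ee_rot: [1.114, 2.937, 0.001]
ft_force: [0.5, -0.3, 0.2]
grip_width: 0.0855
```

```bash
python3 - <<'E'
from h import *
st(); goto([([*tap(2),.027],YB)],vmax=8)
E
```

```text
t9.87 pos [0.4971 0.163  0.0266] yaw48.44 tilt0.04 F [ 0.5 -0.3  0.2] w0.0855 q6 -0.66
1 rows [-0.005, 0.002, -0.002, 0.0, 0.0, 0.0] -> [0.4979 0.1627 0.0269]
```

>>> {"fn": "jog_arm", "kwargs": {
  "increments": [-0.004, 0.002, -0.002, 0, 0, 0, 0, 0, 0, 0, 0, 0, 0, 0, 0, 0, 0, 0, 0, 0, 0, 0, 0, 0, 0, 0, 0, 0, 0, 0, 0, 0, 0, 0, 0, 0, 0, 0, 0, 0, 0, 0],
  "claw": 1
}}

```text
clock: 10.45
eef_pos: [0.498, 0.1628, 0.0274]
ee_rot: [1.114, 2.936, 0.001]
ft_force: [0.6, -0.3, 3.8]
grip_width: 0.0274
```

>>> {"fn": "jog_arm", "kwargs": {
  "increments": [0, 0, -0.08, 0, 0, 0, 0, 0, -0.18, 0, 0, 0, 0, 0, -0.2, 0, 0, 0, 0, 0, -0.18, 0, 0, 0, 0, 0, -0.12, 0, 0, 0, 0, 0, -0.04, 0, 0, 0, 0, 0, 0, 0, 0, 0, 0, 0, 0, 0, 0, 0]
}}

```text
clock: 11.12
eef_pos: [0.4966, 0.1625, 0.1461]
ee_rot: [-1.114, -2.936, 0.001]
ft_force: [0.4, 0.4, -0.5]
grip_width: 0.0277
```

```bash
python3 - <<'E'
from h import *
st(); goto([([*bore(2),.147],YH)],vmax=26)
E
```

```text
t11.12 pos [0.4966 0.1625 0.1461] yaw48.44 tilt0.07 F [ 0.4  0.4 -0.5] w0.0277 q6 -0.66
13 rows [-0.107, -0.121, 0.0, 0.0, 0.0, 0.031, -0.113, -0.116, 0.0, 0.0, 0.0, 0.031, -0.118, -0.11, 0.0, 0.0, 0.0, 0.031, -0.123, -0.104, -0.001, 0.0, 0.0, 0.031, -0.128, -0.098, 0.0, 0.0, 0.0, 0.031, -0.133, -0.092, -0.001, 0.0, 0.0, 0.032, -0.137, -0.085, 0.0, 0.0, 0.0, 0.031, -0.141, -0.078, -0.001, 0.0, 0.0, 0.032, -0.145, -0.071, 0.0, 0.0, 0.0, 0.031, -0.148, -0.063, -0.001, 0.0, 0.0, 0.032, -0.152, -0.056, 0.0, 0.0, 0.0, 0.031, -0.154, -0.048, -0.001, 0.0, 0.0, 0.032, -0.156, -0.041, 0.0, -0.001, 0.0, 0.031] -> [ 0.4961 -0.1522  0.1469]
```

>>> {"fn": "jog_arm", "kwargs": {
  "increments": [-0.107, -0.121, 0, 0, 0, 0.031, -0.113, -0.116, 0, 0, 0, 0.031, -0.118, -0.11, 0, 0, 0, 0.031, -0.123, -0.104, 0, 0, 0, 0.031, -0.128, -0.098, 0, 0, 0, 0.031, -0.133, -0.092, 0, 0, 0, 0.032, -0.137, -0.085, 0, 0, 0, 0.031, -0.141, -0.078, 0, 0, 0, 0.032]
}}

```text
clock: 11.78
eef_pos: [0.4946, -0.0317, 0.144]
ee_rot: [-1.667, -2.657, 0.003]
ft_force: [1.6, -0.4, -0.8]
grip_width: 0.0275
```

>>> {"fn": "jog_arm", "kwargs": {
  "increments": [-0.145, -0.071, 0, 0, 0, 0.031, -0.148, -0.063, 0, 0, 0, 0.032, -0.152, -0.056, 0, 0, 0, 0.031, -0.154, -0.048, 0, 0, 0, 0.032, -0.1, -0.026, 0, 0, 0, 0.031, -0.056, -0.015, 0, 0, 0, 0, 0, 0, 0, 0, 0, 0, 0, 0, 0, 0, 0, 0]
}}

```text
clock: 12.45
eef_pos: [0.4953, -0.1513, 0.1451]
ee_rot: [-1.979, -2.436, 0.0]
ft_force: [-0.0, 0.3, -1.0]
grip_width: 0.0276
```

>>> {"fn": "jog_arm", "kwargs": {
  "increments": [0, 0, 0.1, 0, 0, 0, 0, 0, 0.1, 0, 0, 0, 0, 0, 0.08, 0, 0, 0, 0, 0, 0, 0, 0, 0, 0, 0, 0, 0, 0, 0, 0, 0, 0, 0, 0, 0]
}}

```text
clock: 12.95
eef_pos: [0.4967, -0.1516, 0.105]
ee_rot: [1.98, 2.439, 0.0]
ft_force: [-0.6, 0.5, -0.4]
grip_width: 0.0278
```

```bash
python3 - <<'E'
from h import *
st(); goto([([*bore(2),.09],YH)],vmax=26)
b=cap('side');a=cap('top');st();goto([([*bore(2),.09],YH)],vmax=26)
cv2.imwrite('pics/s10.png',np.hstack([cv2.resize(b['img'][100:180,210:290,::-1],None,fx=5,fy=5),cv2.resize(a['img'][140:220,260:340,::-1],None,fx=5,fy=5)]))
E
```

```text
t12.95 pos [ 0.4967 -0.1516  0.105 ] yaw11.87 tilt0.02 F [-0.6  0.5 -0.4] w0.0278 q6 -0.64
1 rows [-0.003, -0.005, 0.1, 0.0, 0.0, 0.001] -> [ 0.4961 -0.1522  0.09  ]
t13.05 pos [ 0.4973 -0.1521  0.1057] yaw11.84 tilt0.11 F [-0.2  0.2 -0.2] w0.0275 q6 -0.64
1 rows [0.001, -0.008, 0.105, 0.001, 0.001, 0.0] -> [ 0.4961 -0.1522  0.09  ]
```

View pics/s10.png

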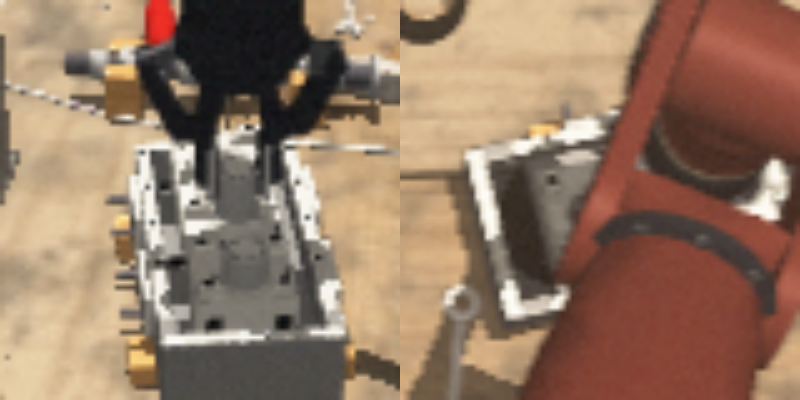

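Tappet 1 stands in bore 1 (side crop ~(243,262)); tappet 2 hangs upright above bore 2. I'll lower it.

>>> {"fn": "jog_arm", "kwargs": {
  "increments": [0, -0.004, 0.04, 0, 0, 0, 0, 0, 0.04, 0, 0, 0, 0, 0, 0.02, 0, 0, 0, 0, 0, 0, 0, 0, 0, 0, 0, 0, 0, 0, 0, 0, 0, 0, 0, 0, 0]
}}

```text
clock: 13.55
eef_pos: [0.4958, -0.1522, 0.0896]
ee_rot: [-1.981, -2.438, 0.0]
ft_force: [-0.1, 0.2, 0.1]
grip_width: 0.0274
```

```bash
python3 - <<'E'
from h import *
st(); goto([([*bore(2),.074],YH)],vmax=26)
E
```

```text
t13.55 pos [ 0.4958 -0.1522  0.0896] yaw11.80 tilt0.01 F [-0.1  0.2  0.1] w0.0274 q6 -0.64
1 rows [0.0, 0.002, 0.104, 0.0, 0.0, 0.0] -> [ 0.4961 -0.1521  0.074 ]
```

>>> {"fn": "jog_arm", "kwargs": {
  "increments": [0, 0, 0.025, 0, 0, 0, 0, 0, 0.025, 0, 0, 0, 0, 0, 0.025, 0, 0, 0, 0, 0, 0.02, 0, 0, 0, 0, 0, 0.008, 0, 0, 0, 0, 0, 0, 0, 0, 0, 0, 0, 0, 0, 0, 0]
}}

```text
clock: 14.13
eef_pos: [0.4958, -0.1521, 0.0741]
ee_rot: [-1.981, -2.438, 0.0]
ft_force: [-1.1, 0.1, -0.7]
grip_width: 0.0275
```

```bash
python3 - <<'E'
from h import *
st()
E
```

```text
t14.13 pos [ 0.4958 -0.1521  0.0741] yaw11.81 tilt0.02 F [-1.1  0.1 -0.7] w0.0275 q6 -0.64
```

>>> {"fn": "jog_arm", "kwargs": {
  "increments": [0, 0, 0, 0, 0, 0, 0, 0, 0, 0, 0, 0, 0, 0, 0, 0, 0, 0, 0, 0, 0, 0, 0, 0, 0, 0, 0, 0, 0, 0, 0, 0, 0, 0, 0, 0],
  "claw": -1
}}

```text
clock: 14.63
eef_pos: [0.4959, -0.1522, 0.0744]
ee_rot: [1.981, 2.438, 0.0]
ft_force: [-0.5, 0.4, -0.1]
grip_width: 0.0856
```

>>> {"fn": "jog_arm", "kwargs": {
  "increments": [0, 0, -0.1, 0, 0, 0, 0, 0, -0.2, 0, 0, 0, 0, 0, -0.15, 0, 0, 0, 0, 0, -0.04, 0, 0, 0]
}}

```text
clock: 14.97
eef_pos: [0.4986, -0.1533, 0.152]
ee_rot: [1.976, 2.432, 0.003]
ft_force: [1.3, -0.7, 1.0]
grip_width: 0.0856
```

```bash
python3 - <<'E'
from h import *
st(); goto([([*tap(3),.145],YB)],vmax=36)
E
```

```text
t14.97 pos [ 0.4986 -0.1533  0.152 ] yaw11.81 tilt0.44 F [ 1.3 -0.7  1. ] w0.0856 q6 -0.64
9 rows [0.204, 0.066, 0.005, 0.0, 0.0, -0.045, 0.199, 0.08, 0.005, 0.0, 0.001, -0.045, 0.193, 0.094, 0.005, 0.0, 0.0, -0.045, 0.186, 0.107, 0.005, 0.0, 0.001, -0.045, 0.178, 0.12, 0.005, 0.001, 0.0, -0.045, 0.169, 0.133, 0.005, 0.0, 0.001, -0.045, 0.159, 0.144, 0.005, 0.001, 0.0, -0.046, 0.148, 0.155, 0.005, 0.0, 0.001, -0.045, 0.136, 0.166, 0.005, 0.001, 0.0, -0.046] -> [0.5294 0.1347 0.1451]
```

>>> {"fn": "jog_arm", "kwargs": {
  "increments": [0.204, 0.068, 0, 0, 0, -0.045, 0.199, 0.082, 0, 0, 0, -0.045, 0.193, 0.096, 0, 0, 0, -0.045, 0.186, 0.109, 0, 0, 0, -0.045, 0.178, 0.122, 0, 0, 0, -0.045, 0.169, 0.135, 0, 0, 0, -0.045, 0.159, 0.146, 0, 0, 0, -0.046, 0.148, 0.157, 0, 0, 0, -0.045]
}}

```text
clock: 15.63
eef_pos: [0.5245, 0.1066, 0.1469]
ee_rot: [-1.214, -2.896, 0.001]
ft_force: [1.3, 0.1, -0.2]
grip_width: 0.0854
```

>>> {"fn": "jog_arm", "kwargs": {
  "increments": [0.136, 0.166, 0, 0, 0, -0.046, 0, 0, 0.1, 0, 0, 0, 0, 0, 0.2, 0, 0, 0, 0, 0, 0.15, 0, 0, 0, 0, 0, 0, 0, 0, 0, 0, 0, 0, 0, 0, 0, 0, 0, 0, 0, 0, 0]
}}

```text
clock: 16.22
eef_pos: [0.5293, 0.1369, 0.0809]
ee_rot: [1.115, 2.936, 0.001]
ft_force: [0.1, -0.3, 0.3]
grip_width: 0.0853
```

```bash
python3 - <<'E'
from h import *
st(); goto([([*tap(3),.045],YB)],vmax=36)
a=cap('top');b=cap('side');st(); goto([([*tap(3),.045],YB)],vmax=36)
cv2.imwrite('pics/s11.png',np.hstack([cv2.resize(b['img'][110:230,190:310,::-1],None,fx=3.3,fy=3.3),cv2.resize(a['img'][120:240,240:360,::-1],None,fx=3.3,fy=3.3)]))
E
```

```text
t16.22 pos [0.5293 0.1369 0.0809] yaw48.42 tilt0.05 F [ 0.1 -0.3  0.3] w0.0853 q6 -0.72
1 rows [-0.009, -0.011, 0.239, 0.0, 0.0, 0.0] -> [0.5292 0.1348 0.045 ]
t16.32 pos [0.5304 0.137  0.0821] yaw48.42 tilt0.20 F [0.1 0.  0.2] w0.0853 q6 -0.72
2 rows [-0.002, -0.008, 0.124, 0.001, 0.001, 0.0, -0.002, -0.008, 0.123, 0.001, 0.0, 0.0] -> [0.5293 0.1348 0.0451]
```

View pics/s11.png

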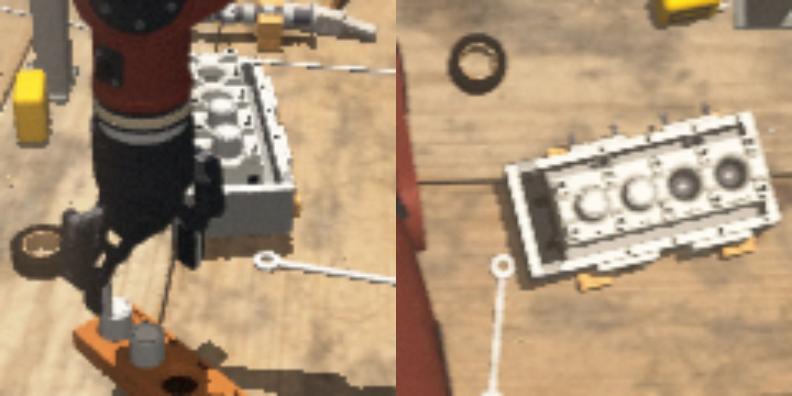

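Two are seated (top crop (591,204), (638,191)). Now tappet 3.

>>> {"fn": "jog_arm", "kwargs": {
  "increments": [-0.006, -0.014, 0.12, 0, 0, 0, 0, 0, 0.12, 0, 0, 0, 0, 0, 0.08, 0, 0, 0, 0, 0, 0.04, 0, 0, 0, 0, 0, 0, 0, 0, 0, 0, 0, 0, 0, 0, 0, 0, 0, 0, 0, 0, 0]
}}

```text
clock: 16.9
eef_pos: [0.5291, 0.1349, 0.0273]
ee_rot: [1.114, 2.936, 0.002]
ft_force: [1.4, -0.7, 0.8]
grip_width: 0.0855
```

```bash
python3 - <<'E'
from h import *
st(); goto([([*tap(3),.027],YB)],vmax=36)
E
```

```text
t16.90 pos [0.5291 0.1349 0.0273] yaw48.43 tilt0.12 F [ 1.4 -0.7  0.8] w0.0855 q6 -0.72
1 rows [-0.002, 0.0, 0.002, 0.001, 0.001, 0.0] -> [0.5293 0.1347 0.027 ]
```

>>> {"fn": "jog_arm", "kwargs": {
  "increments": [0, 0, 0, 0, 0, 0, 0, 0, 0, 0, 0, 0, 0, 0, 0, 0, 0, 0, 0, 0, 0, 0, 0, 0, 0, 0, 0, 0, 0, 0, 0, 0, 0, 0, 0, 0, 0, 0, 0, 0, 0, 0],
  "claw": 1
}}

```text
clock: 17.48
eef_pos: [0.5287, 0.135, 0.0269]
ee_rot: [1.114, 2.936, 0.001]
ft_force: [1.1, 1.2, 3.0]
grip_width: 0.0276
```

>>> {"fn": "jog_arm", "kwargs": {
  "increments": [0, 0, -0.08, 0, 0, 0, 0, 0, -0.18, 0, 0, 0, 0, 0, -0.2, 0, 0, 0, 0, 0, -0.18, 0, 0, 0, 0, 0, -0.12, 0, 0, 0, 0, 0, -0.04, 0, 0, 0, 0, 0, 0, 0, 0, 0, 0, 0, 0, 0, 0, 0]
}}

```text
clock: 18.15
eef_pos: [0.5271, 0.1347, 0.1456]
ee_rot: [-1.114, -2.936, 0.001]
ft_force: [0.4, 0.6, -1.2]
grip_width: 0.0276
```

```bash
python3 - <<'E'
from h import *
st(); goto([([*bore(3),.147],YH)],vmax=26)
E
```

```text
t18.15 pos [0.5271 0.1347 0.1456] yaw48.44 tilt0.09 F [ 0.4  0.6 -1.2] w0.0276 q6 -0.72
13 rows [-0.105, -0.135, -0.001, 0.0, 0.0, 0.031, -0.112, -0.13, -0.001, 0.0, 0.0, 0.031, -0.118, -0.124, -0.001, 0.0, 0.0, 0.031, -0.124, -0.119, -0.001, 0.0, 0.0, 0.031, -0.13, -0.112, -0.001, 0.0, 0.0, 0.031, -0.135, -0.106, 0.0, 0.0, 0.0, 0.032, -0.14, -0.099, -0.001, 0.0, 0.0, 0.031, -0.145, -0.092, 0.0, 0.0, 0.0, 0.032, -0.149, -0.085, -0.001, 0.0, 0.0, 0.031, -0.153, -0.077, 0.0, 0.0, 0.0, 0.032, -0.157, -0.07, -0.001, 0.0, 0.0, 0.031, -0.16, -0.062, 0.0, 0.0, 0.0, 0.032, -0.163, -0.053, -0.001, -0.001, 0.0, 0.031] -> [ 0.5059 -0.1991  0.1471]
```

>>> {"fn": "jog_arm", "kwargs": {
  "increments": [-0.105, -0.135, 0, 0, 0, 0.031, -0.112, -0.13, 0, 0, 0, 0.031, -0.118, -0.124, 0, 0, 0, 0.031, -0.124, -0.119, 0, 0, 0, 0.031, -0.13, -0.112, 0, 0, 0, 0.031, -0.135, -0.106, 0, 0, 0, 0.032, -0.14, -0.099, 0, 0, 0, 0.031, -0.145, -0.092, 0, 0, 0, 0.032]
}}

```text
clock: 18.82
eef_pos: [0.5127, -0.0713, 0.1435]
ee_rot: [-1.667, -2.657, 0.003]
ft_force: [0.7, -0.1, -1.7]
grip_width: 0.0275
```

>>> {"fn": "jog_arm", "kwargs": {
  "increments": [-0.149, -0.085, 0, 0, 0, 0.031, -0.153, -0.077, 0, 0, 0, 0.032, -0.157, -0.07, 0, 0, 0, 0.031, -0.16, -0.062, 0, 0, 0, 0.032, -0.105, -0.035, 0, 0, 0, 0.031, -0.058, -0.018, 0, 0, 0, 0, 0, 0, 0, 0, 0, 0, 0, 0, 0, 0, 0, 0]
}}

```text
clock: 19.48
eef_pos: [0.5053, -0.1982, 0.1446]
ee_rot: [-1.979, -2.435, -0.0]
ft_force: [0.1, -0.4, -0.7]
grip_width: 0.0278
```

>>> {"fn": "jog_arm", "kwargs": {
  "increments": [0, 0, 0.1, 0, 0, 0, 0, 0, 0.1, 0, 0, 0, 0, 0, 0.08, 0, 0, 0, 0, 0, 0, 0, 0, 0, 0, 0, 0, 0, 0, 0, 0, 0, 0, 0, 0, 0]
}}

```text
clock: 19.98
eef_pos: [0.5067, -0.1985, 0.1046]
ee_rot: [1.98, 2.439, 0.0]
ft_force: [0.3, -0.0, -0.7]
grip_width: 0.0276
```

```bash
python3 - <<'E'
from h import *
st(); goto([([*bore(3),.09],YH)],vmax=26)
b=cap('side');st();goto([([*bore(3),.09],YH)],vmax=26)
cv2.imwrite('pics/s12.png',np.hstack([cv2.resize(b['img'][90:180,210:300,::-1],None,fx=5,fy=5)]))
E
```

```text
t19.98 pos [ 0.5067 -0.1985  0.1046] yaw11.87 tilt0.02 F [ 0.3 -0.  -0.7] w0.0276 q6 -0.71
1 rows [-0.003, -0.006, 0.097, 0.0, 0.0, 0.001] -> [ 0.506  -0.1991  0.09  ]
t20.03 pos [ 0.5071 -0.1989  0.1051] yaw11.85 tilt0.08 F [ 0.4  0.9 -0.4] w0.0275 q6 -0.71
1 rows [0.0, -0.008, 0.1, 0.001, 0.001, 0.001] -> [ 0.5059 -0.1991  0.0901]
```

View pics/s12.png

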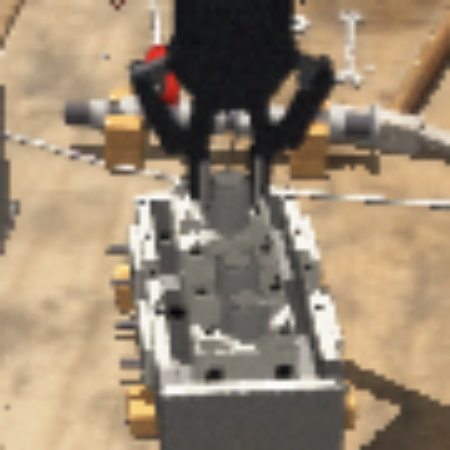

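Tappet 3 hangs upright over bore 3 (~(230,205)); tappets 1 and 2 stand in front.

>>> {"fn": "jog_arm", "kwargs": {
  "increments": [0, -0.004, 0.04, 0, 0, 0, 0, 0, 0.04, 0, 0, 0, 0, 0, 0.02, 0, 0, 0, 0, 0, 0, 0, 0, 0, 0, 0, 0, 0, 0, 0, 0, 0, 0, 0, 0, 0]
}}

```text
clock: 20.53
eef_pos: [0.5058, -0.1992, 0.0892]
ee_rot: [1.981, 2.438, 0.0]
ft_force: [0.1, 0.3, -0.9]
grip_width: 0.0277
```

```bash
python3 - <<'E'
from h import *
st(); goto([([*bore(3),.074],YH)],vmax=26)
E
```

```text
t20.53 pos [ 0.5058 -0.1992  0.0892] yaw11.80 tilt0.00 F [ 0.1  0.3 -0.9] w0.0277 q6 -0.71
1 rows [0.0, 0.001, 0.102, 0.0, 0.0, 0.0] -> [ 0.506  -0.1991  0.0739]
```

>>> {"fn": "jog_arm", "kwargs": {
  "increments": [0, 0, 0.025, 0, 0, 0, 0, 0, 0.025, 0, 0, 0, 0, 0, 0.025, 0, 0, 0, 0, 0, 0.02, 0, 0, 0, 0, 0, 0.006, 0, 0, 0, 0, 0, 0, 0, 0, 0, 0, 0, 0, 0, 0, 0]
}}

```text
clock: 21.12
eef_pos: [0.5057, -0.199, 0.074]
ee_rot: [-1.981, -2.438, 0.0]
ft_force: [-0.6, -0.9, -1.0]
grip_width: 0.0274
```

>>> {"fn": "jog_arm", "kwargs": {
  "increments": [0, 0, 0, 0, 0, 0, 0, 0, 0, 0, 0, 0, 0, 0, 0, 0, 0, 0, 0, 0, 0, 0, 0, 0, 0, 0, 0, 0, 0, 0, 0, 0, 0, 0, 0, 0],
  "claw": -1
}}

```text
clock: 21.62
eef_pos: [0.5059, -0.1991, 0.0743]
ee_rot: [1.981, 2.438, 0.0]
ft_force: [-0.1, -0.1, 0.3]
grip_width: 0.0857
```

>>> {"fn": "jog_arm", "kwargs": {
  "increments": [0, 0, -0.1, 0, 0, 0, 0, 0, -0.2, 0, 0, 0, 0, 0, -0.15, 0, 0, 0, 0, 0, -0.04, 0, 0, 0, 0, 0, 0, 0, 0, 0]
}}

```text
clock: 22.03
eef_pos: [0.5077, -0.2001, 0.1503]
ee_rot: [1.977, 2.434, 0.002]
ft_force: [0.2, -0.1, -0.1]
grip_width: 0.0853
```

```bash
python3 - <<'E'
from h import *
st(); goto([([*tap(4),.145],YB)],vmax=36)
E
```

```text
t22.03 pos [ 0.5077 -0.2001  0.1503] yaw11.81 tilt0.33 F [ 0.2 -0.1 -0.1] w0.0853 q6 -0.71
9 rows [0.215, 0.085, 0.003, 0.0, 0.0, -0.045, 0.208, 0.1, 0.004, 0.0, 0.0, -0.045, 0.2, 0.114, 0.003, 0.0, 0.0, -0.045, 0.192, 0.128, 0.004, 0.0, 0.001, -0.045, 0.182, 0.142, 0.004, 0.0, 0.0, -0.045, 0.172, 0.154, 0.004, 0.0, 0.001, -0.045, 0.161, 0.166, 0.004, 0.001, 0.001, -0.046, 0.148, 0.177, 0.004, 0.0, 0.0, -0.045, 0.135, 0.186, 0.004, 0.001, 0.001, -0.046] -> [0.5607 0.1068 0.1449]
```

>>> {"fn": "jog_arm", "kwargs": {
  "increments": [0.215, 0.086, 0, 0, 0, -0.045, 0.208, 0.101, 0, 0, 0, -0.045, 0.2, 0.115, 0, 0, 0, -0.045, 0.192, 0.129, 0, 0, 0, -0.045, 0.182, 0.143, 0, 0, 0, -0.045, 0.172, 0.155, 0, 0, 0, -0.045, 0.161, 0.167, 0, 0, 0, -0.046, 0.148, 0.178, 0, 0, 0, -0.045]
}}

```text
clock: 22.7
eef_pos: [0.5526, 0.0761, 0.1454]
ee_rot: [-1.214, -2.894, 0.002]
ft_force: [1.3, 0.3, 1.3]
grip_width: 0.0854
```

>>> {"fn": "jog_arm", "kwargs": {
  "increments": [0.13, 0.184, 0, 0, 0, -0.046, 0, 0, 0.1, 0, 0, 0, 0, 0, 0.2, 0, 0, 0, 0, 0, 0.15, 0, 0, 0, 0, 0, 0, 0, 0, 0, 0, 0, 0, 0, 0, 0, 0, 0, 0, 0, 0, 0]
}}

```text
clock: 23.28
eef_pos: [0.5601, 0.1075, 0.08]
ee_rot: [-1.115, -2.937, 0.0]
ft_force: [0.8, -0.7, 0.3]
grip_width: 0.0855
```

```bash
python3 - <<'E'
from h import *
a=cap('top');b=cap('side');st(); goto([([*tap(4),.045],YB)],vmax=36)
cv2.imwrite('pics/s13.png',np.hstack([cv2.resize(b['img'][110:230,190:310,::-1],None,fx=3.3,fy=3.3),cv2.resize(a['img'][120:240,240:360,::-1],None,fx=3.3,fy=3.3)]))
E
```

```text
t23.38 pos [0.5616 0.1075 0.0817] yaw48.41 tilt0.17 F [ 0.8 -0.1 -0.9] w0.0853 q6 -0.78
2 rows [0.001, -0.004, 0.122, 0.001, 0.001, 0.0, 0.001, -0.003, 0.123, 0.0, 0.0, 0.0] -> [0.5607 0.1069 0.045 ]
```

View pics/s13.png

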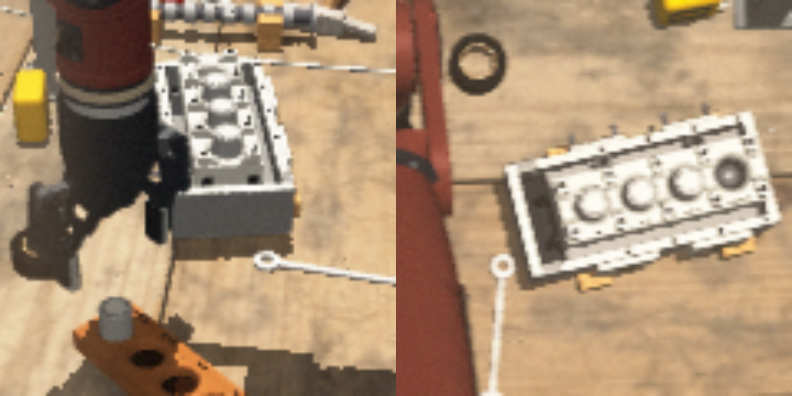

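Three tappets are seated; now the last one, alone in the board at side crop (116,320).

>>> {"fn": "jog_arm", "kwargs": {
  "increments": [-0.002, -0.004, 0.12, 0, 0, 0, 0, 0, 0.12, 0, 0, 0, 0, 0, 0.08, 0, 0, 0, 0, 0, 0.035, 0, 0, 0, 0, 0, 0, 0, 0, 0, 0, 0, 0, 0, 0, 0, 0, 0, 0, 0, 0, 0]
}}

```text
clock: 23.97
eef_pos: [0.5611, 0.107, 0.028]
ee_rot: [1.114, 2.935, 0.001]
ft_force: [-0.5, -0.6, 0.4]
grip_width: 0.0854
```

```bash
python3 - <<'E'
from h import *
st(); goto([([*tap(4),.027],YB)],vmax=36)
E
```

```text
t23.97 pos [0.5611 0.107  0.028 ] yaw48.44 tilt0.12 F [-0.5 -0.6  0.4] w0.0854 q6 -0.78
1 rows [0.001, -0.002, 0.007, 0.001, 0.001, 0.0] -> [0.5608 0.1069 0.027 ]
```

>>> {"fn": "jog_arm", "kwargs": {
  "increments": [0, 0, 0.003, 0, 0, 0, 0, 0, 0, 0, 0, 0, 0, 0, 0, 0, 0, 0, 0, 0, 0, 0, 0, 0, 0, 0, 0, 0, 0, 0, 0, 0, 0, 0, 0, 0, 0, 0, 0, 0, 0, 0],
  "claw": 1
}}

```text
clock: 24.55
eef_pos: [0.5606, 0.107, 0.027]
ee_rot: [1.114, 2.936, 0.001]
ft_force: [0.6, 0.2, 3.3]
grip_width: 0.0275
```

>>> {"fn": "jog_arm", "kwargs": {
  "increments": [0, 0, -0.08, 0, 0, 0, 0, 0, -0.18, 0, 0, 0, 0, 0, -0.2, 0, 0, 0, 0, 0, -0.18, 0, 0, 0, 0, 0, -0.12, 0, 0, 0, 0, 0, -0.04, 0, 0, 0, 0, 0, 0, 0, 0, 0, 0, 0, 0, 0, 0, 0]
}}

```text
clock: 25.22
eef_pos: [0.5591, 0.1069, 0.1457]
ee_rot: [-1.114, -2.936, 0.001]
ft_force: [0.0, -0.7, -0.9]
grip_width: 0.028
```

```bash
python3 - <<'E'
from h import *
st(); goto([([*bore(4),.147],YH)],vmax=26)
E
```

```text
t25.22 pos [0.5591 0.1069 0.1457] yaw48.44 tilt0.08 F [ 0.  -0.7 -0.9] w0.0280 q6 -0.78
14 rows [-0.096, -0.14, -0.001, 0.0, 0.0, 0.029, -0.102, -0.135, -0.001, 0.0, 0.0, 0.029, -0.108, -0.13, 0.0, 0.0, 0.0, 0.029, -0.114, -0.125, -0.001, 0.0, 0.0, 0.029, -0.12, -0.12, 0.0, 0.0, 0.0, 0.029, -0.125, -0.114, -0.001, 0.0, 0.0, 0.029, -0.13, -0.108, 0.0, 0.0, 0.0, 0.029, -0.135, -0.102, -0.001, 0.0, 0.0, 0.029, -0.14, -0.096, 0.0, 0.0, 0.0, 0.029, -0.144, -0.09, -0.001, 0.0, 0.0, 0.029, -0.148, -0.083, 0.0, 0.0, 0.0, 0.029, -0.151, -0.076, -0.001, 0.0, 0.0, 0.029, -0.155, -0.069, 0.0, 0.0, 0.0, 0.03, -0.157, -0.063, -0.001, -0.001, 0.0, 0.029] -> [ 0.5157 -0.2461  0.1471]
```

>>> {"fn": "jog_arm", "kwargs": {
  "increments": [-0.096, -0.14, 0, 0, 0, 0.029, -0.102, -0.135, 0, 0, 0, 0.029, -0.108, -0.13, 0, 0, 0, 0.029, -0.114, -0.125, 0, 0, 0, 0.029, -0.12, -0.12, 0, 0, 0, 0.029, -0.125, -0.114, 0, 0, 0, 0.029, -0.13, -0.108, 0, 0, 0, 0.029, -0.135, -0.102, 0, 0, 0, 0.029]
}}

```text
clock: 25.88
eef_pos: [0.5328, -0.0952, 0.1435]
ee_rot: [-1.629, -2.68, 0.002]
ft_force: [-0.3, -0.5, -0.9]
grip_width: 0.0276
```

>>> {"fn": "jog_arm", "kwargs": {
  "increments": [-0.14, -0.096, 0, 0, 0, 0.029, -0.144, -0.09, 0, 0, 0, 0.029, -0.148, -0.083, 0, 0, 0, 0.029, -0.151, -0.076, 0, 0, 0, 0.029, -0.155, -0.069, 0, 0, 0, 0.03, -0.1, -0.04, 0, 0, 0, 0.029, -0.057, -0.022, 0, 0, 0, 0, 0, 0, 0, 0, 0, 0]
}}

```text
clock: 26.55
eef_pos: [0.5146, -0.2469, 0.1442]
ee_rot: [-1.98, -2.434, 0.001]
ft_force: [-0.3, -1.0, -0.9]
grip_width: 0.0276
```

>>> {"fn": "jog_arm", "kwargs": {
  "increments": [0, 0, 0.1, 0, 0, 0, 0, 0, 0.1, 0, 0, 0, 0, 0, 0.08, 0, 0, 0, 0, 0, 0, 0, 0, 0, 0, 0, 0, 0, 0, 0, 0, 0, 0, 0, 0, 0]
}}

```text
clock: 27.05
eef_pos: [0.5165, -0.2454, 0.1045]
ee_rot: [-1.98, -2.439, -0.0]
ft_force: [1.1, 0.6, 0.1]
grip_width: 0.0273
```

```bash
python3 - <<'E'
from h import *
st(); goto([([*bore(4),.09],YH)],vmax=26)
b=cap('side');st();goto([([*bore(4),.09],YH)],vmax=26)
cv2.imwrite('pics/s14.png',np.hstack([cv2.resize(b['img'][90:180,210:300,::-1],None,fx=5,fy=5)]))
E
```

```text
t27.05 pos [ 0.5165 -0.2454  0.1045] yaw11.87 tilt0.01 F [1.1 0.6 0.1] w0.0273 q6 -0.77
1 rows [-0.004, -0.006, 0.097, 0.0, 0.0, 0.001] -> [ 0.5157 -0.2462  0.09  ]
t27.10 pos [ 0.5169 -0.2459  0.1052] yaw11.85 tilt0.08 F [ 0.6 -0.1 -0. ] w0.0273 q6 -0.77
1 rows [0.0, -0.008, 0.101, 0.001, 0.001, 0.001] -> [ 0.5157 -0.2461  0.09  ]
```

View pics/s14.png

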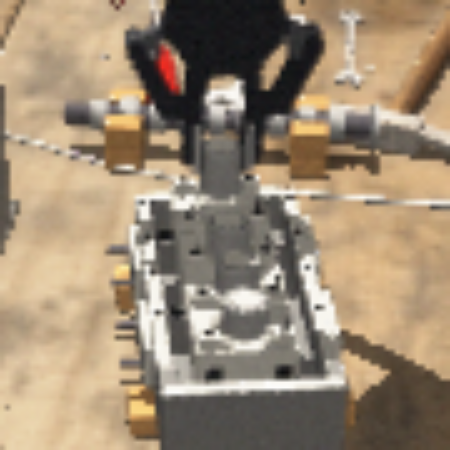

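>>> {"fn": "jog_arm", "kwargs": {
  "increments": [0, -0.004, 0.04, 0, 0, 0, 0, 0, 0.04, 0, 0, 0, 0, 0, 0.02, 0, 0, 0, 0, 0, 0, 0, 0, 0, 0, 0, 0, 0, 0, 0, 0, 0, 0, 0, 0, 0]
}}

```text
clock: 27.6
eef_pos: [0.5156, -0.2461, 0.0894]
ee_rot: [1.981, 2.438, -0.0]
ft_force: [0.3, -0.4, -0.6]
grip_width: 0.0274
```

```bash
python3 - <<'E'
from h import *
st(); goto([([*bore(4),.074],YH)],vmax=26)
E
```

```text
t27.60 pos [ 0.5156 -0.2461  0.0894] yaw11.80 tilt0.00 F [ 0.3 -0.4 -0.6] w0.0274 q6 -0.77
1 rows [0.0, 0.0, 0.103, 0.0, 0.0, 0.0] -> [ 0.5156 -0.2461  0.0739]
```

>>> {"fn": "jog_arm", "kwargs": {
  "increments": [0, 0, 0.025, 0, 0, 0, 0, 0, 0.025, 0, 0, 0, 0, 0, 0.025, 0, 0, 0, 0, 0, 0.02, 0, 0, 0, 0, 0, 0.007, 0, 0, 0, 0, 0, 0, 0, 0, 0, 0, 0, 0, 0, 0, 0]
}}

```text
clock: 28.18
eef_pos: [0.5156, -0.246, 0.0739]
ee_rot: [-1.981, -2.438, 0.0]
ft_force: [-0.1, -0.3, -1.2]
grip_width: 0.0277
```

>>> {"fn": "jog_arm", "kwargs": {
  "increments": [0, 0, 0, 0, 0, 0, 0, 0, 0, 0, 0, 0, 0, 0, 0, 0, 0, 0, 0, 0, 0, 0, 0, 0, 0, 0, 0, 0, 0, 0, 0, 0, 0, 0, 0, 0],
  "claw": -1
}}

```text
clock: 28.68
eef_pos: [0.5157, -0.2462, 0.0743]
ee_rot: [1.981, 2.438, 0.0]
ft_force: [-0.0, -0.6, 0.6]
grip_width: 0.085
```

>>> {"fn": "jog_arm", "kwargs": {
  "increments": [0, 0, -0.1, 0, 0, 0, 0, 0, -0.2, 0, 0, 0, 0, 0, -0.2, 0, 0, 0, 0, 0, -0.1, 0, 0, 0, 0, 0, 0, 0, 0, 0]
}}

```text
clock: 29.1
eef_pos: [0.5187, -0.248, 0.1694]
ee_rot: [1.975, 2.431, 0.002]
ft_force: [0.5, -0.8, 0.1]
grip_width: 0.0854
```

>>> {"fn": "jog_arm", "kwargs": {
  "increments": [0.2, 0, 0, 0, 0, 0, 0.25, 0, 0, 0, 0, 0, 0.25, 0, 0, 0, 0, 0, 0.25, 0, 0, 0, 0, 0, 0.25, 0, 0, 0, 0, 0, 0.25, 0, 0, 0, 0, 0, 0.25, 0, 0, 0, 0, 0, 0.2, 0, 0, 0, 0, 0]
}}

```text
clock: 29.77
eef_pos: [0.4553, 0.0352, 0.1626]
ee_rot: [-1.979, -2.437, 0.001]
ft_force: [0.7, 0.2, -0.2]
grip_width: 0.0855
```

>>> {"fn": "jog_arm", "kwargs": {
  "increments": [0.15, 0, 0, 0, 0, 0, 0.05, 0, 0, 0, 0, 0, 0, 0, 0, 0, 0, 0, 0, 0, 0, 0, 0, 0, 0, 0, 0, 0, 0, 0, 0, 0, 0, 0, 0, 0]
}}

```text
clock: 30.27
eef_pos: [0.4515, 0.0611, 0.1639]
ee_rot: [1.983, 2.436, -0.001]
ft_force: [-0.4, -0.8, -0.1]
grip_width: 0.0857
```

```bash
python3 - <<'E'
from h import *
st()
a=cap('top');b=cap('side')
cv2.imwrite('pics/s15.png',np.hstack([cv2.resize(b['img'][100:260,200:360,::-1],None,fx=2.5,fy=2.5),cv2.resize(a['img'][130:250,240:360,::-1],None,fx=3.333,fy=3.333)]))
cv2.imwrite('pics/s16.png',cv2.resize(b['img'][120:190,220:300,::-1],None,fx=9,fy=8))
E
```

```text
t30.27 pos [0.4515 0.0611 0.1639] yaw11.71 tilt0.03 F [-0.4 -0.8 -0.1] w0.0857 q6 -0.22
```

View pics/s15.png

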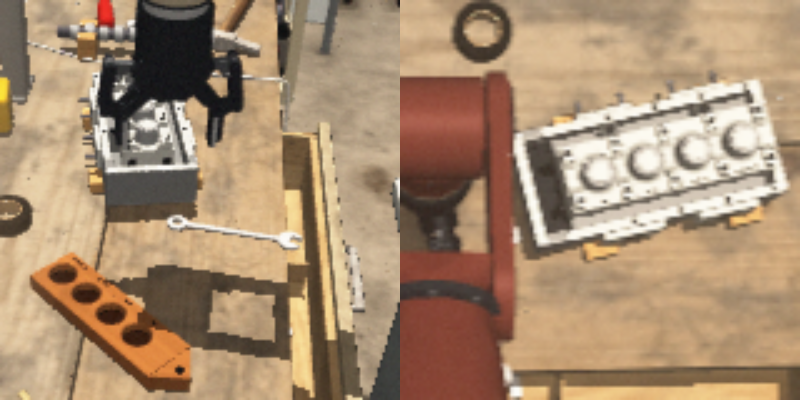

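View pics/s16.png

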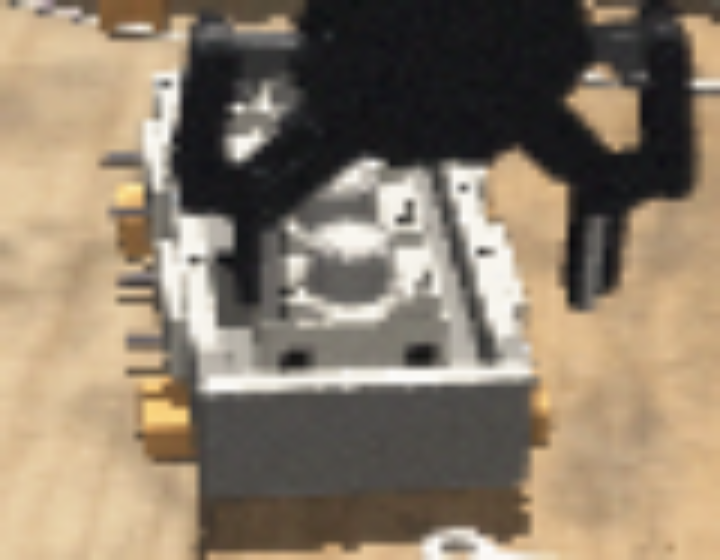

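>>> {"fn": "jog_arm", "kwargs": {
  "increments": [0, -0.15, -0.1, 0, 0, 0, 0, -0.2, -0.2, 0, 0, 0, 0, -0.15, -0.1, 0, 0, 0, 0, 0, 0, 0, 0, 0, 0, 0, 0, 0, 0, 0, 0, 0, 0, 0, 0, 0]
}}

```text
clock: 30.87
eef_pos: [0.3787, 0.0467, 0.2234]
ee_rot: [1.982, 2.437, 0.001]
ft_force: [-0.3, 0.0, 0.1]
grip_width: 0.0854
```

```bash
python3 - <<'E'
from h import *
st()
a=cap('top');b=cap('side')
cv2.imwrite('pics/s17.png',cv2.resize(b['img'][120:190,220:300,::-1],None,fx=9,fy=8))
cv2.imwrite('pics/s18.png',b['img'][:,:,::-1])
Wa,Wb=world(a),world(b)
for i in range(1,5):
    for n,W in(('top',Wa),('side',Wb)):
        z=W[...,2];r=np.hypot(W[...,0]-bore(i)[0],W[...,1]-bore(i)[1])
        m=(r<.011)&(z<.15);ring=(r>.021)&(r<.0235)&(z<.15)
        print(i,n,m.sum(),'top z med',np.round(np.nanmedian(z[m]),4),'std',np.round(np.nanstd(z[m]),4))
E
```

```text
t30.87 pos [0.3787 0.0467 0.2234] yaw11.75 tilt0.04 F [-0.3  0.   0.1] w0.0854 q6 -0.27
1 top 37 top z med 0.0896 std 0.0031
1 side 20 top z med 0.0906 std 0.0011
2 top 34 top z med 0.0886 std 0.0041
2 side 18 top z med 0.0913 std 0.0012
3 top 37 top z med 0.0892 std 0.0033
3 side 20 top z med 0.0902 std 0.0062
4 top 34 top z med 0.089 std 0.0032
4 side 17 top z med 0.0904 std 0.0029
```

View pics/s17.png

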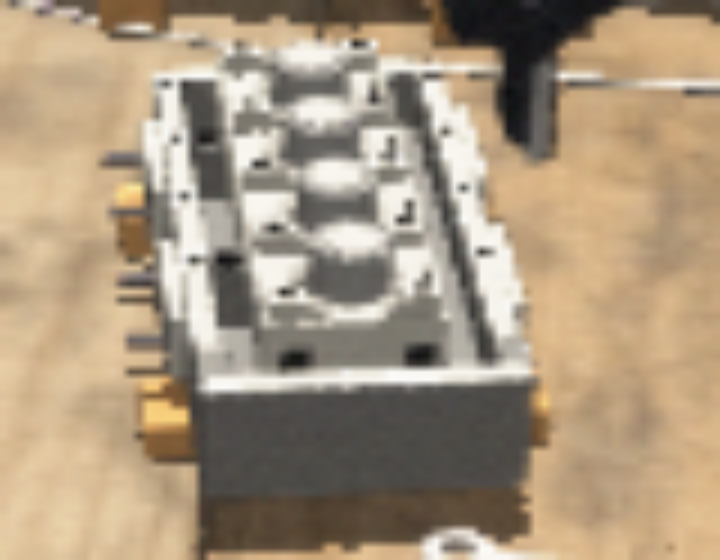

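View pics/s18.png

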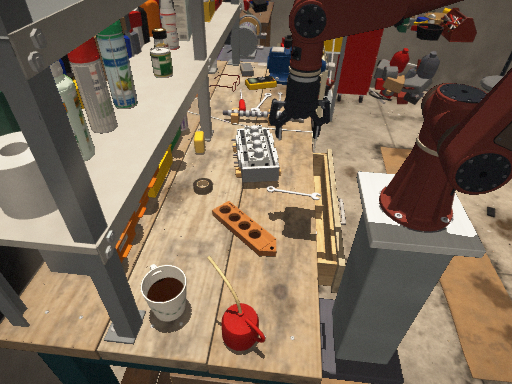

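All four tappet tops measure 0.089–0.091 m (0.090 expected when home). The board is empty, the oil can and wrench haven't moved, and the arm is clear, so I'm handing in.

```bash
python3 -c "
from h import *
st(); print(workorder.job_done())"
```

```text
t30.97 pos [0.3783 0.0469 0.2226] yaw11.79 tilt0.10 F [-0.5 -0.2 -0.2] w0.0854 q6 -0.27
the job is handed in; nothing more can be done
None
```

All four tappets are back in their bores in the original order, with the one nearest the board's point in the bore next to the timing chest. I gripped each across its row, lowered it to within about 1 mm of the floor, let go, and moved the arm clear. I handed the job in at about 31 s of the 90 s allowed.

**Seating:** the last pictures show all four upright in bores 1 to 4. Depth readings put their tops at 0.089–0.091 m, against 0.090 m when fully home. I judged tilt and centring only by eye in these pictures, but a tappet down in its bore can be only about 2 mm off centre.

**Bystanders:** the board is empty, and by eye the oil can and wrench stand where they were at the start.

**Forces:** readings at the ends of the moves stayed below about 4 N, and the gripper was open and clear at hand-in.

**Checks that disagreed:**
- The two cameras placed the bore row about 1.5–3 mm apart. I went mostly by the top view, and all four went in with no sign of contact in the force readings.
- The gripper read about 27.5 mm on the 30 mm tappets, with no sign of slipping.

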